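# Load two sample discs into a lift cassette

### The job

Load the two loose metal discs on the feed deck into the white lift cassette: the thin disc fully home in its narrow (upper) slot and the thick disc fully home in its tall (lower) slot. Raise or lower the cassette by the black tab on its top until the wanted slot is level with the deck (it stays where you leave it), then slide the disc along the deck between the guide rails into the slot; either disc may go first. Keep both discs up on the deck or in the cassette, and leave the small vial on the deck standing where it is.

Things in the scene. Friction and masses are not known exactly. Their poses are not given: they have to be found in the camera images.
- feeder: Fixed disc feeder, 305 x 220 x 115 mm. Origin on the table below the middle of the cassette's mouth; its x axis points level into the cassette (the way discs are pushed home), z up. Behind the cassette two steel rods at x = 94, y = +-30 mm carry a crossbar, top 115 mm above the table.
- deck_mouth (a point): Middle of the cassette-side edge of the flat grey feed deck, on its top, 58 mm above the table; axes as the feeder. The deck runs from here (feeder x = -10 mm) back to x = -200 mm and is 220 mm wide (y -110 to +110), without rims at sides and rear. A 10 mm gap parts it from the cassette's mouth.
- rails_mouth (a point): Point on the deck top midway between the wide ends of the two aluminium guide rails (feeder x = -66 mm, y = 0). Rails are 10 mm high, 7 mm thick: 80 mm apart inside and straight from x = -12 to -32 mm, flaring out to about 150 mm apart here.
- cassette (a joint): Height of the white lift cassette above its bottom stop, m, 0 to 0.060, growing upward; vertical slide, held by about 7 N of friction wherever it is left (10 to 12 N lifts it, 3 to 5 N lowers it). A disc slides in when its slot's floor is level with the deck top or up to 3 mm lower: joint about 0.0165 for the narrow slot, 0.039 for the tall slot.
- mouth_top (a point): Middle of the upper edge of the cassette's mouth (feeder x = 0), 56 mm + joint above the table. Cassette 82 mm deep, 91 mm wide, 44 mm high, open towards the deck, inside 81 mm wide, back stop at feeder x = 74.5 mm. Narrow upper slot: 11 mm high, floor at 40 mm + joint above the table. Tall lower slot: 18 mm high, floor at 17 mm + joint. Shelf noses are rounded, radius 2.5 mm.
- handle_top (a point): Centre of the top of the black grip tab on the cassette: tab 36 mm long along feeder x, 14 mm thick along feeder y, standing 32 mm above the cassette's top (its top 88 mm + joint above the table) on a 4 mm high foot plate of 50 x 30 mm. Moves with the cassette. At feeder x = 45 mm, y = 0.
- narrow_seat (a point): Point on the floor of the narrow upper slot where the centre of the underside of the fully home thin disc lies (feeder x = 36 mm, y = 0); axes as the feeder. Moves with the cassette. A home disc sticks out of the mouth by about 2 mm.
- tall_seat (a point): The same point on the floor of the tall lower slot, for the thick disc.
- thin_disc: Loose plain aluminium disc, diameter 76 mm, 6 mm thick, about 70 g, lying flat on the deck to one side. Origin at the centre of its underside, z up.
- thick_disc: Loose plain aluminium disc, diameter 76 mm, 12 mm thick, about 120 g, lying flat on the deck to the other side; the two may be swapped. It does not fit the narrow slot. Origin at the centre of its underside, z up.
- deck_vial: Small capped vial, diameter 19 mm, 38 mm tall, standing loose on the rear of the deck between the discs. Origin at the centre of its underside. Leave it standing.

How it is judged:
At the end, for the whole second after the job is handed in: The thin disc lies in the narrow slot and the thick disc in the tall slot, each flat (within 0.08 rad) on its slot's floor (within 3 mm) and within 6 mm of its seat point in plan; discs and cassette are at rest, at any cassette height; the vial stands within 20 mm of where it was (horizontal distance between thin_disc and narrow_seat below 0.006 m and z of thin_disc in the frame of narrow_seat between -0.003 and 0.003 m and angle between each of thin_disc, thick_disc's own z axis and vertical below 0.08 rad and linear speed of each of thin_disc, thick_disc below 0.02 m/s and horizontal distance between thick_disc and tall_seat below 0.006 m and z of thick_disc in the frame of tall_seat between -0.003 and 0.003 m and angle between deck_vial's own z axis and vertical below 0.2 rad and distance of deck_vial from where it was at the start of the episode below 0.02 m and velocity of joint cassette between -0.01 and 0.01 m/s); the robot touches nothing.
It fails at once if the vial on the deck is knocked over or shoved more than 20 mm (not (angle between deck_vial's own z axis and vertical below 0.2 rad and distance of deck_vial from where it was at the start of the episode below 0.02 m)).
It fails at once if a disc falls off the deck (height (world z) of any of thin_disc, thick_disc below 0.015 m).
It also fails if it takes over 72 s, if anything falls off the work surface, if the arm or the gripper's body presses on something with over 40 N, if the wrist force passes 120 N, or if a joint passes its speed limit or range.

### The arm

A 6-joint arm with a two-finger parallel gripper is mounted at the origin on the work surface; the furniture and walls round the work are solid. World frame = base frame: x ahead of the robot, y to its left, z up, the work surface at z = 0. Lengths are in m, angles in rad, forces in N, time in s.
With the tool pointing down it reaches from about 0.375 to 0.975 m from the base axis. Payload 3.8 kg.
Tool frame: the origin (TCP) lies midway between the tips of the shut fingers; the grasp point (between the pads) lies 19 mm behind it; x points along the fingers, z is the direction in which the jaws open and shut, and the axes are right-handed (so a half turn about x gives the same grasp; the last joint's range is limited). The gripper opens to 88 mm and grips with 3 to 60 N. Pads are 18 mm wide; open, the fingers measure 123 mm over their backs; the gripper's body (75 mm by 187 mm) begins 45 mm behind the grasp point.
Start: joints at [-1.333, 0.264, 1.604, -0, 1.274, -0.037], TCP at [0.183, -0.65, 0.239] pointing down, gripper open.
Joint ranges: [-2.63, 2.63], [-0.94, 2.18], [0.31, 2.57], [-1.31, 4.45], [0, 2.66], [-2.55, 2.55]. Speed limits (rad/s): [2.57, 2.57, 3.14, 3.14, 3.14, 3.14].

### API

Orientations are given as a unit quaternion [x, y, z, w].
In Python, from rig import * gives the robot as it stands.
- The arm moves only by the tool apply_moves, never from a script. Its argument "motion" is a list of rows, each a list of 3 entries, a list of its own where there are three numbers: the shift along the world's x, y, z in mm, then the turn, a rotation vector about the world's x, y, z in units of 6 degrees (1.0 is 6 degrees), then the gripper's target within -1 to 1 (shut at 1, half-way at 0, fully open at -1). In form: [[[dx, dy, dz], [ax, ay, az], grip], ...]. A call has 1 to 10 rows; each row is the pose to reach, as a shift and turn from the pose commanded when the call began; what a row does not reach only later rows make up. A row lasts 1/12 s, in which the tool goes at most 41.7 mm and 7.16 degrees, less where a joint would pass 70% of its speed; a pose out of reach is approached as far as the arm can. A call with a gripper value outside its range is refused whole. The fingers move at their own pace and stop on an object; the grip force is fixed at half the most. Time passes only in rows, so rows that repeat a pose let the fingers close. It gives the time, the measured TCP pose, the force and the opening at its end, in the units of the state.
- get_obs(): the state, without advancing time (a new reading comes with each control period).
- snapshot(name): name is "side" or "top" or "wrist"; returns a dict with "img" (384x512x3 uint8, blue, green, red), "z_map" (384x512 float32, m along the optical axis (not along the pixel's ray), 0 where there is no reading), "intrinsics" (3x3 intrinsics, pixels), "R" (3x3) and "t" (3): a world point X has camera coordinates R X + t. Camera axes: x right, y down, z forward; pixel columns grow to the right and rows downward; lengths in m; the calibration is good to about 2 mm. A picture is of the moment at which its call begins.
- close_job(): hands the job in, once; it reports no verdict.
The state is a dict: "time": time; "joint_positions": joint angles; "qd": joint speeds; "effort": joint torques, N m; "tool_pos": TCP position; "tcp_rot": TCP orientation; "contact_force": force on the tool from outside, world axes, zero at the start; "ft_torque": the same for the moment, N m; "opening": finger opening in m.
Only numpy, scipy, OpenCV 4.12 (cv2) and the standard library are available. Lean on these libraries where they do the work, as an engineer would, in place of code of your own. Each camera call takes 0.05 s, during which the arm holds its last target.

## Working session

There is one attempt and no reset: what is moved stays moved. The work goes in short steps, Python scripts to look and compute and a tool call to move; the robot and the scene stay as the last step left them, time stands still between calls to the robot, and variables do not carry over. Pictures are saved under pics/ and viewed, and the job is handed in when it is done.

Besides the shell and the picture viewer there is one more tool, called after ">>>" in YAML: its name, and indented under it one key for each argument. apply_moves: Moves the arm, as the interface text tells. Its arguments: {"type":"object","properties":{"motion":{"type":"array"}},"required":["motion"]}

```bash
mkdir -p pics; ls; python3 - <<'E'
from rig import *
import cv2
o=get_obs();print(o)
for n in("side","top","wrist"):
    s=snapshot(n);cv2.imwrite(f"pics/{n}0.png",s["img"]);print(n,s["intrinsics"].tolist(),s["R"].tolist(),s["t"].tolist())
E
```

```text
pics
{'time': 0.0, 'joint_positions': array([-1.33290078e+00,  2.64763819e-01,  1.60533853e+00, -3.92236389e-05,
        1.27371503e+00, -3.69113745e-02]), 'qd': array([ 9.10412680e-04, -3.69148988e-04, -1.33212767e-05,  6.50374881e-04,
        1.46981860e-03,  4.18048812e-04]), 'effort': array([-1.94340340e-03, -5.02109098e+01, -3.56881034e+01,  7.27637345e-02,
        2.92691222e-02, -1.74531838e-04]), 'tool_pos': array([ 0.18298173, -0.64899571,  0.23739998]), 'tcp_rot': array([ 0.42728553,  0.56439292, -0.42631092,  0.5631578 ]), 'contact_force': array([ 0.18186808, -0.51781233, -0.48864241]), 'ft_torque': array([-0.00210871, -0.07138219,  0.0345078 ]), 'opening': 0.08803748035202628}
side [[494.09102092066047, 0.0, 257.54605507390966], [0.0, 494.09102092066047, 189.26868484540276], [0.0, 0.0, 1.0]] [[-0.9273160402773807, -0.3741268449810797, 0.010680136178087888], [-0.1761315457366197, 0.41102852421103214, -0.8944457674344094], [0.33024633236526385, -0.8313150161938637, -0.4470488830205122]] [0.5404782218008597, 0.027160195148124972, 0.9618982204540799]
top [[348.31257183520745, 0.0, 254.25605747181567], [0.0, 348.31257183520745, 199.56045989752138], [0.0, 0.0, 1.0]] [[0.007841497391393107, -0.9991062676967266, -0.041535247294041205], [-0.9965653050144414, -0.0043837468150042256, -0.08269447143149758], [0.08243848470304149, 0.04204103487044916, -0.9957090175482431]] [0.29737488072966095, 0.5031068437958031, 0.8912506235536266]
wrist [[343.9405399755753, 0.0, 256.7247874965867], [0.0, 343.9405399755753, 187.90312971373575], [0.0, 0.0, 1.0]] [[0.27090928207887083, -0.9626006701923872, -0.0028479165507710497], [-0.9294408359373665, -0.2623445563246748, 0.2594514718764598], [-0.2504952961146429, -0.06764084204072948, -0.9657519469886977]] [-0.6746078052467448, -0.035025015845929625, 0.3899822908378639]
```

View pics/side0.png

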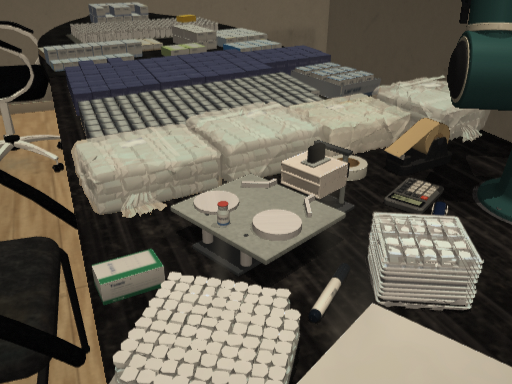

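View pics/top0.png

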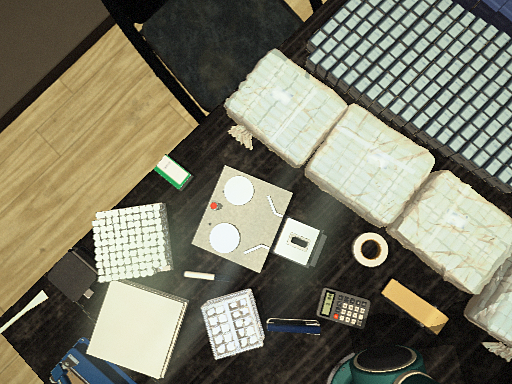

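The side view shows the deck at about (260,215), the cassette with its tab at (315,165), and the discs at (217,201) and (277,222), with the vial at (223,212). The top view shows the deck at (242,218) and the cassette at (300,242).

```bash
cat > h.py <<'E'
import numpy as np, cv2
from rig import *
def cloud(s):
    z=s["z_map"];K=s["intrinsics"];v,u=np.mgrid[:z.shape[0],:z.shape[1]]
    P=np.stack([(u-K[0,2])/K[0,0]*z,(v-K[1,2])/K[1,1]*z,z],-1)
    W=(P-s["t"])@s["R"]; W[z==0]=np.nan
    return W
def proj(s,X):
    p=np.atleast_2d(X)@s["R"].T+s["t"];q=p@s["intrinsics"].T
    return q[:,:2]/q[:,2:]
E
python3 - <<'E'
from h import *
s=snapshot("top");W=cloud(s)
c=s["img"][150:290,170:340];cv2.imwrite("pics/topc.png",cv2.resize(c,None,fx=4.5,fy=4,interpolation=cv2.INTER_CUBIC)[:600,:800])
z=W[...,2]
for v in range(160,285,8): print(v,np.round(z[v,185:335:6]*1000).astype(int))
m=np.zeros(z.shape,bool);m[150:285,180:300]=1
d=m&(z>.05)&(z<.064)
k,l,st,ce=cv2.connectedComponentsWithStats(d.astype(np.uint8))
i=1+np.argmax(st[1:,4]);pts=W[l==i];print(len(pts),np.median(pts[:,2]))
print(cv2.minAreaRect((pts[:,:2]*1000).astype(np.float32)))
print(cv2.boxPoints(cv2.minAreaRect((pts[:,:2]*1000).astype(np.float32))))
E
```

```text
160 [  4   0   2  -1   2   4   0  -2  -2   1   2   1   1   3   2   1   0  49
  80  84  79  90  97 101 105]
168 [ 0 -2  1  3  1  0  1 59 59 -3 -2  2 -3 -1 -1  1  4  2  0  3 31 93 97 97
 98]
176 [37 24  1 -2 -3 -1 58 58 57 64 55 56  2 -1  0  3  1 -2  1  0 -2 57 87 98
 96]
184 [22 -2  2 -1  1  0 57 62 65 66 62 66 61 61 62  1  0 -2 -2  1  2 -2 32 67
 87]
192 [ 1  1  3  3 -4 56 57 63 65 67 65 64 60 59 58 59 59 58  1  2 -2 -2 -1  2
 35]
200 [ 0  1  1  1  1 57 58 54 65 60 64 60 60 57 69 60 60 60  0  1  2  1  2  0
 -3]
208 [ 0 -3  1  2 59 98 59 59 57 57 58 59 59 57 60 58 60  0 -1  2 -2 -4 -2  0
 -1]
216 [                  -1                    0                   -2
                   60                   58                   59
                   58                   60                   58
                   58                   57                   59
                   57                   60                   58
                   60                   67                    7
                    2                    0 -9223372036854775808
                   -1                    0       
[... 853 characters left out ...]
67  96  97  96
  98 102 101  99 116   1   3]
256 [ -1   0   0   0  -2   1  57  59  60  56  58  58  62  56  -2  -1   8  98
  97  96  97  11 116   1   2]
264 [  1   1   1   1  -1   3   0   1   2  57  57  58  57  60   1   1   2   3
   1   8  97 115   1  -2  -2]
272 [15 13 13  2 -3  3  1  3  0  0  0  2  2  0  1  0 -2  1  1 -1  3  2  0  1
 -1]
280 [ 3  1  2  2  0 13 15 16  3  2 -2 -1  1  0 -3  1 -2  0  0  2  1  3  3  1
  3]
5054 0.05846655038402919
((452.0138244628906, 330.384521484375), (190.02659606933594, 220.6819610595703), 67.70086669921875)
[[313.8726  284.34476]
 [518.05096 200.60873]
 [590.155   376.4243 ]
 [385.97668 460.1603 ]]<stdin>:5: RuntimeWarning: invalid value encountered in cast
```

View pics/topc.png

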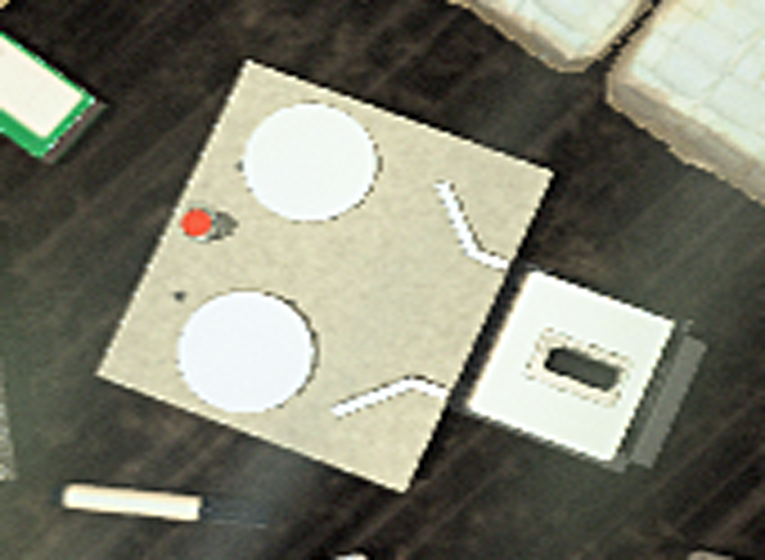

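```bash
python3 - <<'E'
from h import *
from scipy.spatial.transform import Rotation as Ro
S=[cloud(snapshot("top")) for _ in range(4)]
s=snapshot("top");S.append(cloud(s))
W=np.nanmedian(np.array(S),0);z=W[...,2];g=s["img"].min(2)
O=np.array([.4122,.2332]);fx=np.array([-.3795,-.9252]);fy=-np.array([fx[1],-fx[0]])
F=lambda P:np.stack([(P[...,:2]-O)@fx,(P[...,:2]-O)@fy],-1)*1000
f=F(W)
# deck
d=(np.abs(z-.0585)<.006);k,l,st,ce=cv2.connectedComponentsWithStats(d.astype(np.uint8));l0=l[215,255]
p=W[l==l0];r=cv2.minAreaRect((p[:,:2]*1e3).astype(np.float32));print("deck",r,p[:,2].mean()); e=F(p);print(np.percentile(e,[.3,99.7],axis=0))
a=f[...,0];b=f[...,1]
for nm,zz,box in(("casstop",.098,(-20,100,-70,70)),("tab",.128,(-20,100,-70,70)),("bar",.115,(80,130,-70,70))):
    m=(np.abs(z-zz)<.006)&(a>box[0])&(a<box[1])&(b>box[2])&(b<box[3])
    e=f[m];print(nm,m.sum(),np.median(z[m]),np.percentile(e,[2,98],axis=0).round(1).tolist())
    if nm!="bar": print(cv2.minAreaRect((W[m][:,:2]*1e3).astype(np.float32)))
for nm,h,uv in(("thin",.064,(238,190)),("thick",.070,(224,238))):
    m=(g>215).astype(np.uint8);k,l,st,ce=cv2.connectedComponentsWithStats(m);i=l[uv[1],uv[0]]
    cc,_=cv2.findContours((l==i).astype(np.uint8),0,1);c=max(cc,key=len)[:,0,:].astype(float)
    K=s["intrinsics"];ray=np.c_[(c-K[:2,2])/K[0,0],np.ones(len(c))]@s["R"];C=-s["R"].T@s["t"]
    X=C+ray*((h-C[2])/ray[:,2])[:,None]
    (cx,cy),rad=cv2.minEnclosingCircle((X[:,:2]*1e3).astype(np.float32));mm=X[:,:2].mean(0)
    print(nm,cx,cy,rad,mm,F(np.array([cx,cy])/1e3),np.median(z[l==i]))
m=(z>.085)&(a<-120)&(a>-220)&(np.abs(b)<60);print("vial",W[m].mean(0),f[m].mean(0),np.median(z[m]))
hsv=cv2.cvtColor(s["img"],cv2.COLOR_BGR2HSV);
m=(s["img"][...,2]>150)&(s["img"][...,1]<90);m[:190]=0;m[225:]=0;m[:,:195]=0;m[:,235:]=0;print("red",f[m].mean(0),np.argwhere(m).mean(0))
print(Ro.from_quat(get_obs()["tcp_rot"]).as_matrix().round(3))
E
```

```text
deck ((452.0107727050781, 330.27825927734375), (189.98471069335938, 220.0026092529297), 67.73392486572266) 0.05877643282497512
[[-199.15278522 -109.19341577]
 [ -10.51202859  109.1850534 ]]
casstop 1223 0.09815729946427774 [[1.6, -43.7], [81.1, 43.6]]
((395.79290771484375, 193.31015014648438), (86.15926361083984, 90.73480987548828), 67.5402603149414)
tab 94 0.12960547136055442 [[28.1, -6.7], [61.7, 6.5]]
((395.0907897949219, 191.7611541748047), (35.249271392822266, 13.65367603302002), 67.2529296875)
bar 213 0.11515220867233183 [[87.0, -37.8], [100.3, 37.7]]
thin 522.2952880859375 339.5069580078125 37.32081985473633 [0.52205854 0.33975188] [-140.13635938   61.51666997] 0.06438469721342989
thick 401.28033447265625 373.8417053222656 37.932456970214844 [0.40162801 0.37430146] [-125.9776927   -63.47640172] 0.07036681799173883
vial [0.4811494  0.39730453 0.0964489 ] [-177.99580604    1.51431935] 0.09663406405634967
red [-1.78789526e+02  2.69797433e-02] [205.66666667 212.86666667]
[[ 0.     0.962  0.271]
 [ 0.     0.271 -0.962]
 [-1.     0.    -0.   ]]
```

>>> apply_moves:
  motion:
    - [[200,330,40],[0,0,5],-1]
    - [[200,330,40],[0,0,5],-1]
    - [[200,330,40],[0,0,5],-1]
    - [[200,330,40],[0,0,5],-1]
    - [[200,330,40],[0,0,5],-1]
    - [[200,330,40],[0,0,5],-1]
    - [[200,330,40],[0,0,5],-1]
    - [[200,330,40],[0,0,5],-1]
    - [[200,330,40],[0,0,5],-1]
    - [[200,330,40],[0,0,5],-1]

```text
time: 1.28
tool_pos: [0.3854, -0.3157, 0.2799]
tcp_rot: [0.266, 0.655, -0.265, 0.656]
contact_force: [0.0, -0.4, -0.1]
opening: 0.0885
```

>>> apply_moves:
  motion:
    - [[45,400,-30],[0,0,3.67],-1]
    - [[45,400,-30],[0,0,3.67],-1]
    - [[45,400,-30],[0,0,3.67],-1]
    - [[45,400,-30],[0,0,3.67],-1]
    - [[45,400,-30],[0,0,3.67],-1]
    - [[45,400,-30],[0,0,3.67],-1]
    - [[45,400,-30],[0,0,3.67],-1]
    - [[45,400,-30],[0,0,3.67],-1]
    - [[45,400,-30],[0,0,3.67],-1]
    - [[45,400,-30],[0,0,3.67],-1]

```text
time: 2.12
tool_pos: [0.4279, 0.0835, 0.249]
tcp_rot: [0.136, 0.694, -0.135, 0.694]
contact_force: [0.7, -0.7, 0.5]
opening: 0.0879
```

```bash
cat >> h.py <<'E'
from scipy.spatial.transform import Rotation as Ro
O=np.array([.4122,.2332]);fx=np.array([-.3790,-.9254]);fy=np.array([.9254,-.3790])
def F2W(x,y): return (O+(x*fx+y*fy)/1000)*1000
def st():
    o=get_obs();p=o["tool_pos"];R=Ro.from_quat(o["tcp_rot"]).as_matrix()
    q=p[:2]-O
    print("t %.2f"%o["time"],"W",(p*1000).round(1),"feeder",round(q@fx*1000,1),round(q@fy*1000,1),"jaw",R[:,2].round(3),"tool",R[:,0].round(3),"op %.4f"%o["opening"],"F",o["contact_force"].round(1))
def go(x,y,z):
    o=get_obs();print("to",x,y,z,"delta",(np.r_[F2W(x,y),z]-o["tool_pos"]*1000).round(1))
E
python3 - <<'E'
from h import *
st();go(45,0,200);go(45,0,104)
E
```

```text
t 2.12 W [427.9  83.5 249. ] feeder 132.6 71.3 jaw [ 0.926 -0.377  0.001] tool [ 0.001  0.001 -1.   ] op 0.0879 F [ 0.7 -0.7  0.5]
to 45 0 200 delta [-32.7 108.1 -49. ]
to 45 0 104 delta [ -32.7  108.1 -145. ]
```

>>> apply_moves:
  motion:
    - [[-33,108,-49],[0,0,0],-1]
    - [[-33,108,-49],[0,0,0],-1]
    - [[-33,108,-49],[0,0,0],-1]
    - [[-33,108,-49],[0,0,0],-1]
    - [[-33,108,-49],[0,0,0],-1]
    - [[-33,108,-49],[0,0,0],-1]

```text
time: 2.62
tool_pos: [0.3954, 0.1882, 0.2001]
tcp_rot: [0.136, 0.694, -0.136, 0.694]
contact_force: [0.2, 0.5, 0.1]
opening: 0.0882
```

```bash
python3 - <<'E'
from h import *
st();go(45,0,106)
s=snapshot("wrist");cv2.imwrite("pics/w1.png",s["img"])
E
```

```text
t 2.62 W [395.4 188.2 200.1] feeder 48.0 1.5 jaw [ 0.926 -0.377  0.001] tool [ 0.001 -0.    -1.   ] op 0.0882 F [0.2 0.5 0.1]
to 45 0 106 delta [ -0.2   3.3 -94.1]
```

View pics/w1.png

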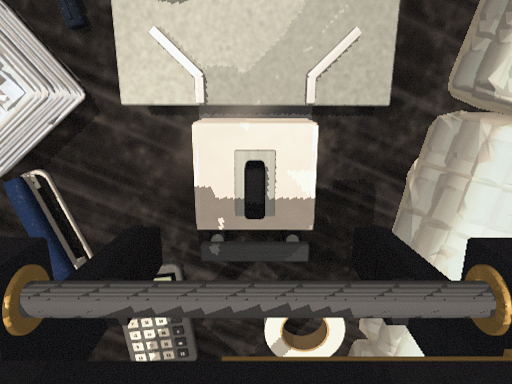

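The wrist view shows the tab centred between the fingers at about (255,190).

>>> apply_moves:
  motion:
    - [[0,3,-94],[0,0,0],-1]
    - [[0,3,-94],[0,0,0],-1]
    - [[0,3,-94],[0,0,0],-1]
    - [[0,3,-94],[0,0,0],-1]
    - [[0,3,-94],[0,0,1e-09],1]
    - [[0,3,-94],[0,0,0],1]
    - [[0,3,-94],[0,0,0],1]
    - [[0,3,-94],[0,0,0],1]
    - [[0,3,-94],[0,0,0],1]
    - [[0,3,-94],[0,0,0],1]

```text
time: 3.5
tool_pos: [0.3958, 0.1916, 0.1067]
tcp_rot: [0.137, 0.693, -0.136, 0.694]
contact_force: [-0.1, 0.3, -0.8]
opening: 0.0503
```

```bash
python3 - <<'E'
from h import *
st()
E
```

```text
t 3.50 W [395.8 191.6 106.7] feeder 44.7 0.6 jaw [ 0.926 -0.378  0.001] tool [ 0.002  0.001 -1.   ] op 0.0503 F [-0.1  0.3 -0.8]
```

Still closing; wait, then lower about 2 mm.

>>> apply_moves:
  motion:
    - [[0,0,0],[0,0,0],1]
    - [[0,0,0],[0,0,0],1]
    - [[0,0,0],[0,0,0],1]
    - [[0,0,0],[0,0,0],1]
    - [[0,0,0],[0,0,0],1]
    - [[0,0,0],[0,0,0],1]
    - [[0,0,-1],[0,0,0],1]
    - [[0,0,-2],[0,0,0],1]
    - [[0,0,-2],[0,0,0],1]
    - [[0,0,-2],[0,0,0],1]

```text
time: 4.33
tool_pos: [0.395, 0.1913, 0.1038]
tcp_rot: [0.136, 0.694, -0.136, 0.694]
contact_force: [-2.1, -0.4, 4.0]
opening: 0.0138
```

```bash
cat >> h.py <<'E'
def cass(n=4):
    z=np.nanmedian(np.array([cloud(snapshot("top")) for _ in range(n)]),0)
    f=np.stack([(z[...,:2]-O)@fx,(z[...,:2]-O)@fy],-1)*1000;a=f[...,0];b=f[...,1];z=z[...,2]
    dk=(a>-60)&(a<-35)&(abs(b)<30);bar=(a>90)&(a<98)&(abs(b)<30)
    t=(a>5)&(a<16)&(abs(b)<38);tt=(a>34)&(a<56)&(abs(b)<3)
    print("deck %.1f casstop %.1f tab %.1f bar %.1f"%tuple(np.nanmedian(z[m])*1000 for m in(dk,t,tt,bar)))
E
python3 - <<'E'
from h import *
st();cass()
E
```

```text
t 4.33 W [395.  191.3 103.8] feeder 45.2 -0.0 jaw [ 0.926 -0.378 -0.   ] tool [-0.  0. -1.] op 0.0138 F [-2.1 -0.4  4. ]
deck 58.3 casstop 475.5 tab 484.6 bar 478.2
```

>>> apply_moves:
  motion:
    - [[0,0,0],[0,0,0],-1]
    - [[0,0,0],[0,0,0],-1]
    - [[0,0,0],[0,0,0],-1]
    - [[0,0,30],[0,0,0],-1]
    - [[0,0,60],[0,0,0],-1]
    - [[0,0,60],[0,0,0],-1]
    - [[5,180,50],[0,0,0],-1]
    - [[5,180,50],[0,0,0],-1]
    - [[5,180,50],[0,0,0],-1]
    - [[5,180,50],[0,0,0],-1]

```text
time: 5.37
tool_pos: [0.3999, 0.3593, 0.154]
tcp_rot: [0.137, 0.694, -0.136, 0.694]
contact_force: [1.2, 0.4, 0.4]
opening: 0.0779
```

```bash
python3 - <<'E'
from h import *
st();cass()
go(-126,-63.5,61)
E
```

```text
t 5.37 W [399.9 359.3 154. ] feeder -112.0 -59.2 jaw [ 0.925 -0.379  0.001] tool [ 0.001  0.    -1.   ] op 0.0779 F [1.2 0.4 0.4]
deck 58.7 casstop 96.3 tab 127.9 bar 115.1
to -126 -63.5 61 delta [  1.9  15.7 -92.3]
```

>>> apply_moves:
  motion:
    - [[2,15,-50],[0,0,0],-1]
    - [[2,15,-50],[0,0,0],-1]
    - [[2,15,-50],[0,0,0],-1]
    - [[2,15,-50],[0,0,0],-1]

```text
time: 5.9
tool_pos: [0.401, 0.3708, 0.1036]
tcp_rot: [0.136, 0.694, -0.138, 0.693]
contact_force: [-0.3, 0.2, -0.4]
opening: 0.088
```

```bash
python3 - <<'E'
from h import *
st()
go(-126,-63.5,61)
s=snapshot("wrist");cv2.imwrite("pics/w2.png",s["img"])
E
```

```text
t 5.90 W [401.  370.8 103.6] feeder -123.1 -62.5 jaw [ 0.925 -0.379 -0.001] tool [-0.002 -0.002 -1.   ] op 0.0880 F [-0.3  0.2 -0.4]
to -126 -63.5 61 delta [  0.2   3.1 -42.6]
```

View pics/w2.png

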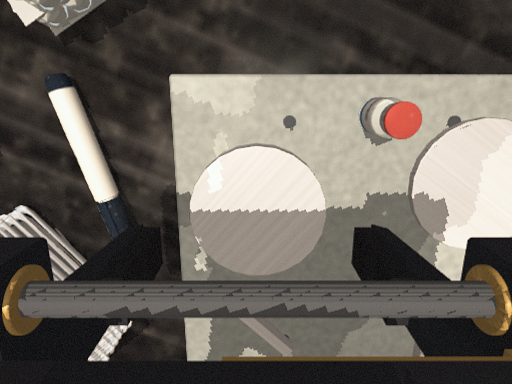

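The disc is centred at about (258,210). Descend and grip it.

>>> apply_moves:
  motion:
    - [[0,3,-20],[0,0,0],-1]
    - [[0,3,-42],[0,0,0],-1]
    - [[0,3,-42],[0,0,0],-1]
    - [[0,3,-42],[0,0,0],-1]
    - [[0,3,-42],[0,0,0],1]
    - [[0,3,-42],[0,0,0],1]
    - [[0,3,-42],[0,0,0],1]
    - [[0,3,-42],[0,0,0],1]
    - [[0,3,-42],[0,0,0],1]
    - [[0,3,-42],[0,0,0],1]

```text
time: 6.78
tool_pos: [0.403, 0.3764, 0.0645]
tcp_rot: [0.137, 0.693, -0.136, 0.695]
contact_force: [0.1, -2.1, 6.7]
opening: 0.0751
```

```bash
python3 - <<'E'
from h import *
st()
go(-70,-60,62);go(-70,0,62)
E
```

```text
t 6.78 W [403.  376.4  64.5] feeder -129.0 -62.8 jaw [ 0.926 -0.378  0.002] tool [ 0.003  0.002 -1.   ] op 0.0751 F [ 0.1 -2.1  6.7]
to -70 -60 62 delta [-19.8 -55.7  -2.5]
to -70 0 62 delta [ 35.7 -78.4  -2.5]
```

```bash
python3 - <<'E'
from h import *
st();
s=snapshot("wrist");cv2.imwrite("pics/w3.png",s["img"])
s=snapshot("side");cv2.imwrite("pics/s3.png",cv2.resize(s["img"][100:300,150:400],None,fx=3,fy=3))
E
```

```text
t 6.78 W [403.  376.4  64.5] feeder -129.0 -62.8 jaw [ 0.926 -0.378  0.002] tool [ 0.003  0.002 -1.   ] op 0.0751 F [ 0.1 -2.1  6.7]
```

View pics/w3.png

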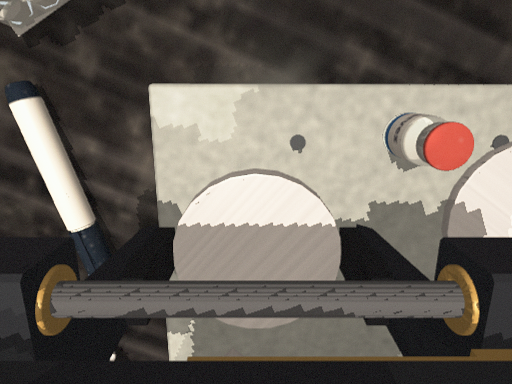

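View pics/s3.png

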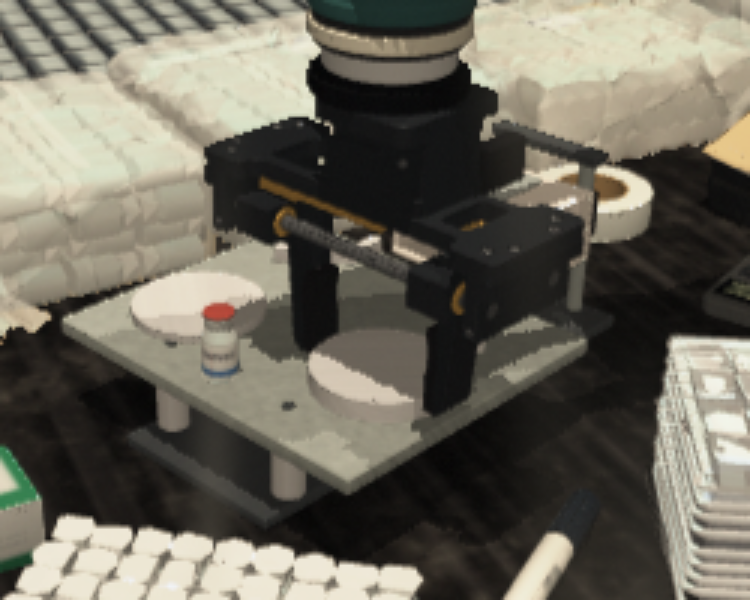

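>>> apply_moves:
  motion:
    - [[0,0,2],[0,0,0],1]
    - [[0,0,2],[0,0,0],1]
    - [[0,0,2],[0,0,0],1]

```text
time: 7.13
tool_pos: [0.4017, 0.3757, 0.0645]
tcp_rot: [0.136, 0.694, -0.136, 0.694]
contact_force: [-0.2, -0.1, 1.9]
opening: 0.0751
```

```bash
python3 - <<'E'
from h import *
st()
E
```

```text
t 7.13 W [401.7 375.7  64.5] feeder -127.9 -63.7 jaw [ 0.926 -0.378 -0.   ] tool [ 0.  0. -1.] op 0.0751 F [-0.2 -0.1  1.9]
```

>>> apply_moves:
  motion:
    - [[0,0,2],[0,0,0],1]
    - [[-7,-17,2],[0,0,0],1]
    - [[-14,-34,2],[0,0,0],1]
    - [[-21,-52,2],[0,0,0],1]
    - [[-2,-60,2],[0,0,0],1]
    - [[18,-68,2],[0,0,0],1]
    - [[37,-76,2],[0,0,0],1]
    - [[37,-76,2],[0,0,0],1]
    - [[37,-76,2],[0,0,0],1]

```text
time: 7.88
tool_pos: [0.4405, 0.2999, 0.0673]
tcp_rot: [0.137, 0.693, -0.136, 0.694]
contact_force: [3.0, -0.1, 4.4]
opening: 0.0682
```

```bash
python3 - <<'E'
from h import *
st();go(-70,0,64)
s=snapshot("wrist");cv2.imwrite("pics/w4.png",s["img"])
E
```

```text
t 7.88 W [440.5 299.9  67.3] feeder -72.4 0.9 jaw [ 0.925 -0.38   0.002] tool [ 0.002  0.001 -1.   ] op 0.0682 F [ 3.  -0.1  4.4]
to -70 0 64 delta [-1.8 -1.9 -3.3]
```

View pics/w4.png

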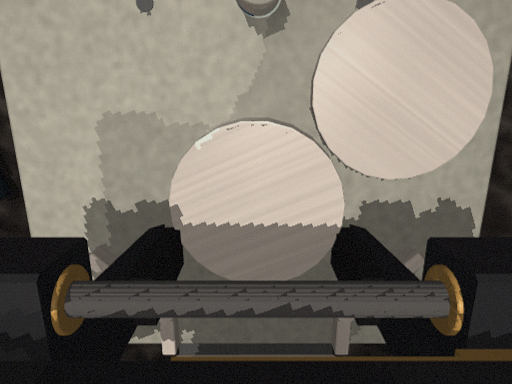

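>>> apply_moves:
  motion:
    - [[0,0,0],[0,0,0],0]
    - [[0,0,0],[0,0,0],-0.9]
    - [[0,0,0],[0,0,0],-0.9]
    - [[0,0,0],[0,0,0],-0.9]
    - [[0,0,30],[0,0,0],-0.9]
    - [[-15,-37,60],[0,0,0],-1]
    - [[-45,-111,60],[0,0,0],-1]
    - [[-45,-111,60],[0,0,0],-1]
    - [[-45,-111,60],[0,0,0],-1]

```text
time: 8.68
tool_pos: [0.3893, 0.1844, 0.1252]
tcp_rot: [0.135, 0.695, -0.138, 0.692]
contact_force: [-0.0, 0.3, -0.4]
opening: 0.0882
```

```bash
cat >> h.py <<'E'
def discs(name="top",out=None):
    s=snapshot(name);W=cloud(s);z=W[...,2]
    f=np.stack([(W[...,:2]-O)@fx,(W[...,:2]-O)@fy],-1)*1000;a=f[...,0];b=f[...,1]
    for nm,h,lo,hi in(("thin",.064,.0618,.0672),("thick",.070,.0675,.0735)):
        zz=cv2.medianBlur(np.nan_to_num(z).astype(np.float32),5)
        g=s["img"].min(2)
        m=((zz>lo)&(zz<hi)&(a>-205)&(a<-5)&(abs(b)<115)).astype(np.uint8)
        k,l,stt,ce=cv2.connectedComponentsWithStats(m)
        if k<2: print(nm,"none");continue
        i=1+np.argmax(stt[1:,4]);e=f[l==i];print(nm,"n",len(e),"median",np.median(e,0).round(1),"min",np.percentile(e,1,axis=0).round(1),"max",np.percentile(e,99,axis=0).round(1),"z",np.median(z[l==i]).round(4))
    if out: cv2.imwrite(out,cv2.resize(s["img"][150:290,170:340],None,fx=4,fy=4,interpolation=cv2.INTER_CUBIC))
E
python3 - <<'E'
from h import *
st();discs("top","pics/t5.png");discs("top")
E
```

```text
t 8.68 W [389.3 184.4 125.2] feeder 53.9 -2.7 jaw [ 0.925 -0.379 -0.003] tool [-0.005 -0.003 -1.   ] op 0.0882 F [-0.   0.3 -0.4]
thin n 681 median [-139.4   61.3] min [-174.6   26.2] max [-105.    95.8] z 0.0644
thick n 709 median [-92.6  -1.7] min [-127.8  -36.9] max [-57.8  33.5] z 0.0704
thin n 682 median [-138.6   61.2] min [-174.1   26.3] max [-104.    97.1] z 0.0644
thick n 701 median [-92.5  -1.5] min [-127.6  -36.3] max [-57.8  33.5] z 0.0704
```

View pics/t5.png

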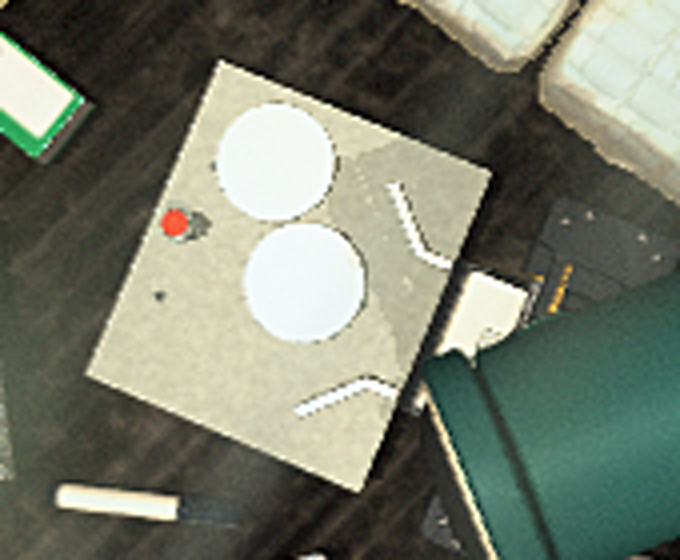

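```bash
python3 - <<'E'
from h import *
st();go(-142,-4,130);go(-142,-4,64)
E
```

```text
t 8.78 W [392.4 187.6 126. ] feeder 49.7 -1.1 jaw [ 0.925 -0.38  -0.001] tool [-0.001  0.    -1.   ] op 0.0877 F [ 0.3  0.4 -0.6]
to -142 -4 130 delta [ 70.  178.5   4. ]
to -142 -4 64 delta [ 70.  178.5 -62. ]
```

>>> apply_moves:
  motion:
    - [[0,0,30],[0,0,0],0.77]
    - [[0,0,50],[0,0,0],0.77]
    - [[35,90,50],[0,0,0],0.77]
    - [[69,178,30],[0,0,0],0.77]
    - [[69,178,10],[0,0,0],0.77]
    - [[69,178,4],[0,0,0],0.77]
    - [[69,178,4],[0,0,0],0.77]
    - [[69,178,4],[0,0,0],0.77]
    - [[69,178,4],[0,0,0],0.77]
    - [[69,178,4],[0,0,0],0.77]

```text
time: 9.62
tool_pos: [0.4621, 0.3672, 0.1296]
tcp_rot: [0.135, 0.694, -0.136, 0.693]
contact_force: [-0.4, -1.1, 0.5]
opening: 0.0234
```

```bash
python3 - <<'E'
from h import *
s=snapshot("wrist");cv2.imwrite("pics/w6.png",s["img"])
st();go(-142,-4,64)
E
```

```text
t 9.67 W [462.3 366.6 130.3] feeder -142.5 -4.2 jaw [ 0.926 -0.378 -0.   ] tool [-0.001 -0.001 -1.   ] op 0.0193 F [ 1.1 -0.6  0.1]
to -142 -4 64 delta [ -0.   -0.5 -66.3]
```

View pics/w6.png

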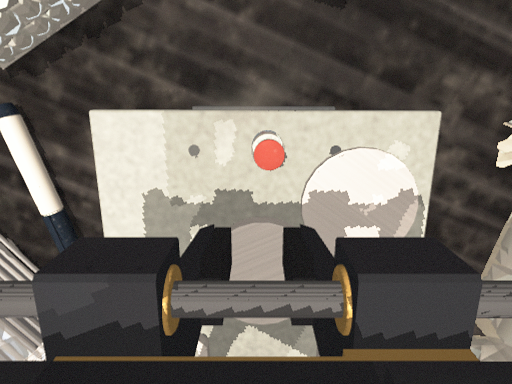

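>>> apply_moves:
  motion:
    - [[0,0,0],[0,0,0],0.77]
    - [[0,0,0],[0,0,0],0.77]
    - [[0,0,-25],[0,0,0],0.77]
    - [[0,0,-45],[0,0,0],0.77]
    - [[0,0,-58],[0,0,0],0.77]
    - [[0,0,-66],[0,0,0],0.77]
    - [[0,0,-66],[0,0,0],0.77]

```text
time: 10.25
tool_pos: [0.4616, 0.3654, 0.0628]
tcp_rot: [0.136, 0.695, -0.137, 0.693]
contact_force: [0.8, 0.1, -0.1]
opening: 0.0097
```

```bash
python3 - <<'E'
from h import *
s=snapshot("side");cv2.imwrite("pics/s7.png",cv2.resize(s["img"][100:300,150:400],None,fx=3,fy=3))
st();go(-126,-4,64);go(-116,0,64)
E
```

```text
t 10.30 W [462.4 366.   64. ] feeder -142.0 -3.9 jaw [ 0.925 -0.379 -0.001] tool [-0.001 -0.001 -1.   ] op 0.0102 F [-0.2 -0.4  0.5]
to -126 -4 64 delta [ -6.1 -14.7  -0. ]
to -116 0 64 delta [ -6.2 -25.5  -0. ]
```

View pics/s7.png

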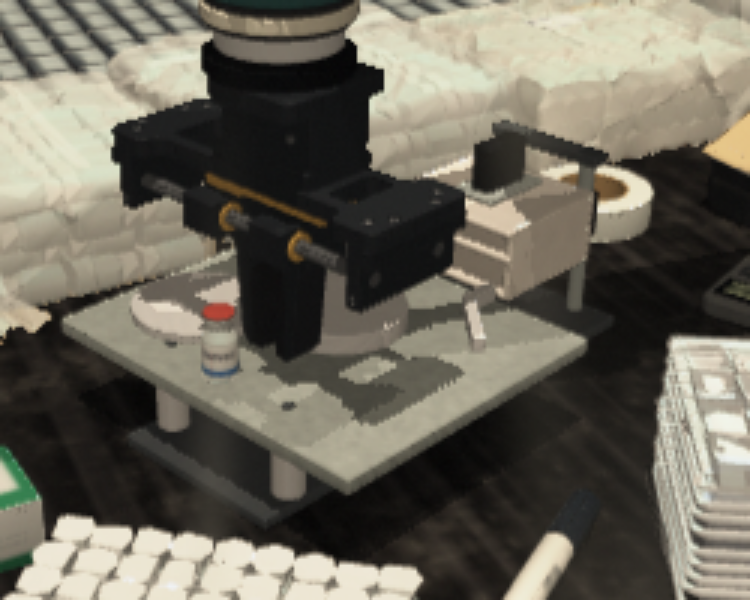

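>>> apply_moves:
  motion:
    - [[-2,-4,0],[0,0,0],0.77]
    - [[-4,-9,0],[0,0,0],0.77]
    - [[-5,-14,0],[0,0,0],0.77]
    - [[-7,-19,0],[0,0,0],0.77]
    - [[-8,-24,0],[0,0,0],0.77]
    - [[-10,-29,0],[0,0,0],0.77]
    - [[-11,-34,0],[0,0,0],0.77]
    - [[-13,-40,0],[0,0,0],0.77]
    - [[-13,-40,0],[0,0,0],0.77]

```text
time: 11.05
tool_pos: [0.449, 0.3253, 0.0642]
tcp_rot: [0.136, 0.694, -0.137, 0.694]
contact_force: [0.6, -0.4, 0.8]
opening: 0.01
```

```bash
python3 - <<'E'
from h import *
s=snapshot("wrist");cv2.imwrite("pics/w8.png",s["img"])
st();go(-60,0,64);discs("wrist");discs("top")
E
```

```text
t 11.10 W [449.1 325.6  64.1] feeder -99.5 -0.9 jaw [ 0.925 -0.379 -0.001] tool [-0.001 -0.001 -1.   ] op 0.0099 F [ 0.  -0.2 -0.2]
to -60 0 64 delta [-14.2 -36.9  -0.1]
thin n 23972 median [-142.8   62.3] min [-175.6   27.1] max [-105.5   97.6] z 0.0642
thick n 2554 median [-52.8   0.2] min [-64.5 -18.1] max [-43.7  18. ] z 0.0701
thin n 27 median [-27.3 -44.7] min [-40.1 -49.2] max [-17.4 -40.1] z 0.0677
thick n 290 median [-45.3 -16.2] min [-66.8 -37.1] max [-17.    6.3] z 0.0704
```

View pics/w8.png

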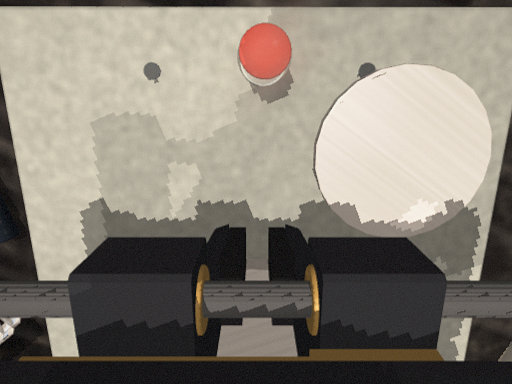

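>>> apply_moves:
  motion:
    - [[-2,-5,0],[-0.3,0.1,0],0.77]
    - [[-4,-9,0],[-0.6,0.25,0],0.77]
    - [[-6,-14,0],[-0.9,0.4,0],0.77]
    - [[-7,-18,0],[-1.2,0.5,0],0.77]
    - [[-9,-23,0],[-1.54,0.63,0],0.77]
    - [[-11,-28,0],[-1.54,0.63,0],0.77]
    - [[-13,-32,0],[-1.54,0.63,0],0.77]
    - [[-14,-37,0],[-1.54,0.63,0],0.77]
    - [[-14,-37,0],[-1.54,0.63,0],0.77]

```text
time: 11.95
tool_pos: [0.4351, 0.2885, 0.0642]
tcp_rot: [0.075, 0.703, -0.197, 0.679]
contact_force: [0.0, -0.3, -0.3]
opening: 0.0099
```

```bash
python3 - <<'E'
from h import *
s=snapshot("side");cv2.imwrite("pics/s9.png",cv2.resize(s["img"][100:300,150:400],None,fx=3,fy=3))
st();go(-11,0,64);discs("top")
E
```

```text
t 12.00 W [435.2 288.7  64.4] feeder -60.1 0.3 jaw [ 0.925 -0.379 -0.   ] tool [-0.066 -0.161 -0.985] op 0.0102 F [ 0.8  0.4 -0.7]
to -11 0 64 delta [-18.9 -45.4  -0.4]
thin n 33 median [-30.1 -44.1] min [-38.6 -52.7] max [-10.3 -39.4] z 0.0682
thick n 130 median [-19.1  28.3] min [-37.2   9.5] max [-5.4 45.8] z 0.0699
```

View pics/s9.png

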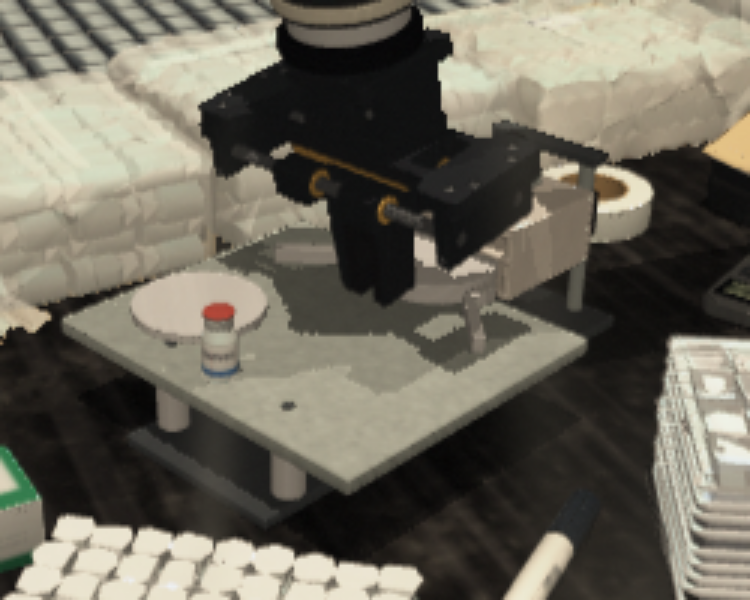

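>>> apply_moves:
  motion:
    - [[-2,-5,0],[0,0,0],0.77]
    - [[-4,-9,0],[0,0,0],0.77]
    - [[-6,-14,0],[0,0,0],0.77]
    - [[-8,-18,0],[0,0,0],0.77]
    - [[-9,-22,0],[0,0,0],0.77]
    - [[-11,-26,0],[0,0,0],0.77]
    - [[-13,-31,0],[0,0,0],0.77]
    - [[-13,-31,0],[0,0,0],0.77]

```text
time: 12.72
tool_pos: [0.4219, 0.2574, 0.0642]
tcp_rot: [0.075, 0.703, -0.197, 0.679]
contact_force: [-0.2, 0.4, -1.0]
opening: 0.0103
```

```bash
python3 - <<'E'
from h import *
s=snapshot("side");cv2.imwrite("pics/s10.png",cv2.resize(s["img"][100:300,200:400],None,fx=4,fy=3))
st();go(-11,0,64)
E
```

```text
t 12.77 W [422.2 257.9  64.3] feeder -26.7 -0.1 jaw [ 0.925 -0.379 -0.001] tool [-0.066 -0.161 -0.985] op 0.0102 F [ 0.6  0.1 -0.7]
to -11 0 64 delta [ -5.9 -14.5  -0.3]
```

View pics/s10.png

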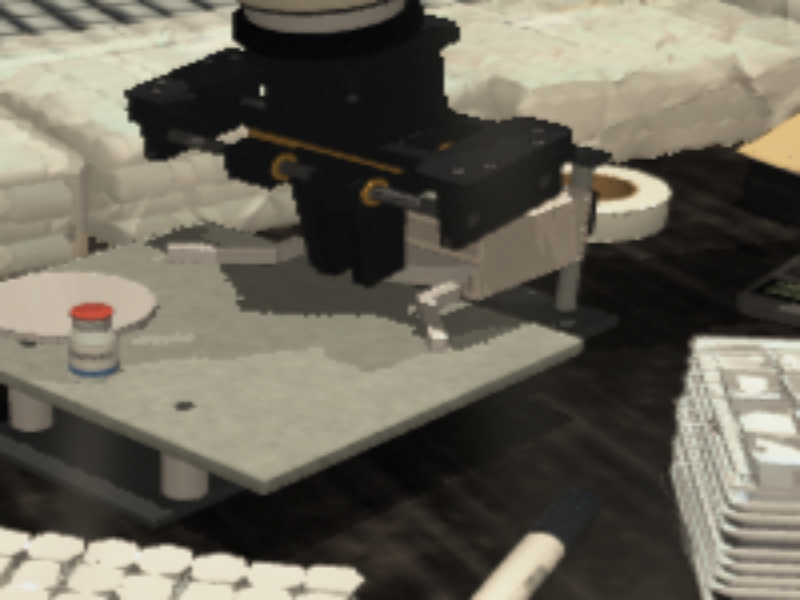

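>>> apply_moves:
  motion:
    - [[-1,-3,0],[0,0,0],0.77]
    - [[-2,-6,0],[0,0,0],0.77]
    - [[-3,-9,0],[0,0,0],0.77]
    - [[-5,-12,0],[0,0,0],0.77]
    - [[-6,-14,0],[0,0,0],0.77]
    - [[-6,-14,0],[0,0,0],0.77]
    - [[-6,-14,0],[0,0,0],0.77]

```text
time: 13.35
tool_pos: [0.4166, 0.2444, 0.0645]
tcp_rot: [0.075, 0.703, -0.196, 0.679]
contact_force: [-0.1, -0.0, 0.2]
opening: 0.0098
```

```bash
python3 - <<'E'
from h import *
st()
E
```

```text
t 13.35 W [416.6 244.4  64.5] feeder -12.1 -0.2 jaw [ 0.926 -0.379 -0.   ] tool [-0.066 -0.161 -0.985] op 0.0098 F [-0.1 -0.   0.2]
```

>>> apply_moves:
  motion:
    - [[0,-1,0],[0,0,0],0.77]
    - [[-1,-2,0],[0,0,0],0.77]
    - [[-1,-2,0],[0,0,0],0.77]
    - [[-1,-2,0],[0,0,0],0.77]

```text
time: 13.68
tool_pos: [0.4159, 0.2429, 0.0645]
tcp_rot: [0.076, 0.703, -0.196, 0.679]
contact_force: [0.2, 0.4, -0.9]
opening: 0.0105
```

```bash
python3 - <<'E'
from h import *
st()
E
```

```text
t 13.68 W [415.9 242.9  64.5] feeder -10.4 -0.2 jaw [ 0.926 -0.378  0.   ] tool [-0.065 -0.16  -0.985] op 0.0105 F [ 0.2  0.4 -0.9]
```

>>> apply_moves:
  motion:
    - [[0,-1,0],[0,0,0],0.77]
    - [[-1,-2,0],[0,0,0],0.77]
    - [[-1,-2,0],[0,0,0],0.77]

```text
time: 13.93
tool_pos: [0.4162, 0.2423, 0.0651]
tcp_rot: [0.077, 0.702, -0.195, 0.68]
contact_force: [1.2, 4.8, -0.3]
opening: 0.0102
```

```bash
python3 - <<'E'
from h import *
st()
E
```

```text
t 13.93 W [416.2 242.3  65.1] feeder -9.9 0.2 jaw [ 0.926 -0.379  0.002] tool [-0.063 -0.157 -0.986] op 0.0102 F [ 1.2  4.8 -0.3]
```

>>> apply_moves:
  motion:
    - [[4,10,0],[0,0,0],0.77]
    - [[12,28,0],[0,0,0],0.77]
    - [[23,55,0],[0,0,0],0.77]
    - [[23,55,30],[0.5,-0.2,0],0.77]
    - [[23,55,65],[1.54,-0.63,0],0]
    - [[23,55,100],[1.54,-0.63,0],-1]
    - [[30,70,120],[1.54,-0.63,0],-1]
    - [[50,110,130],[1.54,-0.63,0],-1]
    - [[50,110,130],[1.54,-0.63,0],-1]

```text
time: 14.68
tool_pos: [0.4684, 0.3554, 0.1982]
tcp_rot: [0.139, 0.692, -0.134, 0.696]
contact_force: [0.7, 0.3, 0.5]
opening: 0.0412
```

```bash
python3 - <<'E'
from h import *
s=snapshot("side");cv2.imwrite("pics/s11.png",cv2.resize(s["img"][120:270,200:400],None,fx=4,fy=4))
st();go(45,0,170);go(45,0,106);cass(3);discs("top","pics/t11.png")
E
```

```text
t 14.73 W [466.9 353.8 196.5] feeder -132.3 5.0 jaw [ 0.926 -0.377  0.002] tool [ 0.003  0.003 -1.   ] op 0.0454 F [ 0.3 -0.2  0.4]
to 45 0 170 delta [ -71.8 -162.2  -26.5]
to 45 0 106 delta [ -71.8 -162.2  -90.5]
deck 571.3 casstop 633.3 tab 128.3 bar 115.0
thin n 70 median [-42.2 -53.4] min [-64.1 -75.6] max [-18.7 -37.9] z 0.0681
thick n 6 median [-16.9 -42.1] min [-19.8 -43.8] max [-12.7 -38.7] z 0.0671
```

View pics/s11.png

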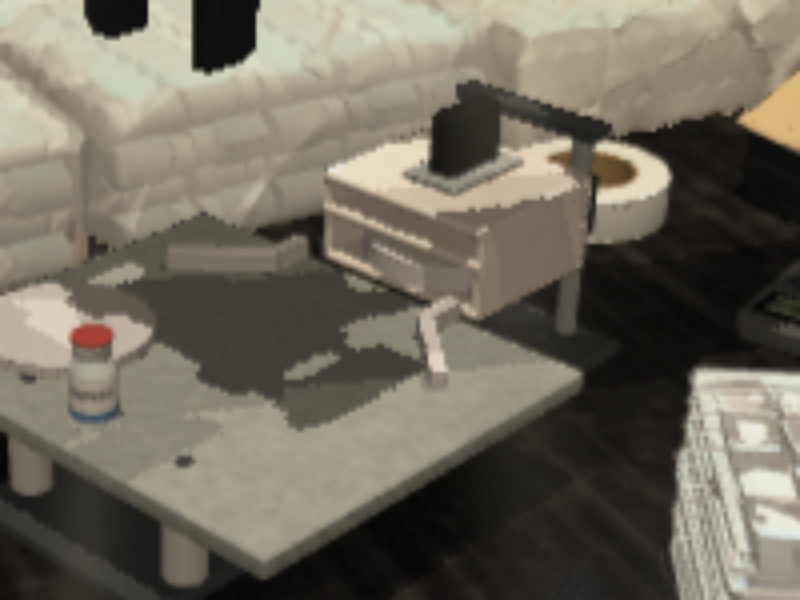

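View pics/t11.png

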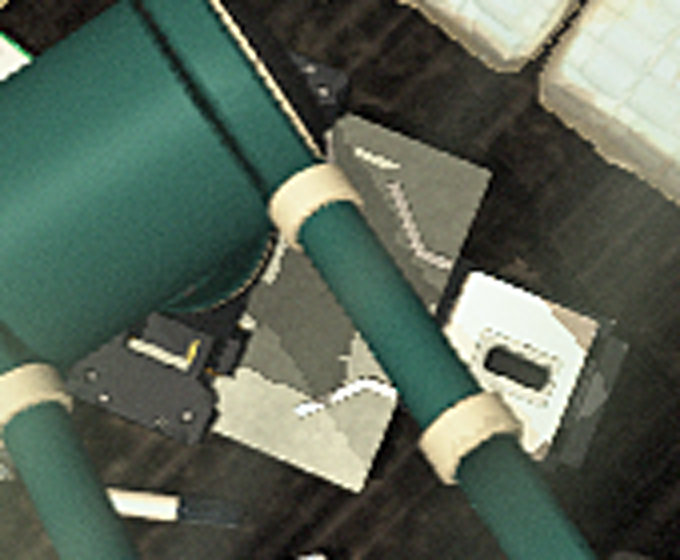

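The side view shows the thick disc home in the lower slot at about (415,265). The vial and thin disc are undisturbed. Next I grip the tab and lower the cassette.

>>> apply_moves:
  motion:
    - [[-36,-81,-20],[0,0,0],-1]
    - [[-72,-162,-26],[0,0,0],-1]
    - [[-72,-162,-26],[0,0,0],-1]
    - [[-72,-162,-26],[0,0,0],-1]
    - [[-72,-162,-26],[0,0,0],-1]
    - [[-72,-162,-26],[0,0,0],-1]
    - [[-72,-162,-26],[0,0,0],-0.4]
    - [[-72,-162,-26],[0,0,0],-0.2]
    - [[-72,-162,-26],[0,0,0],0]

```text
time: 15.68
tool_pos: [0.3938, 0.1898, 0.169]
tcp_rot: [0.136, 0.694, -0.136, 0.694]
contact_force: [-0.7, 0.8, 0.3]
opening: 0.0701
```

```bash
python3 - <<'E'
from h import *
st();go(45,0,105)
E
```

```text
t 15.68 W [393.8 189.8 169. ] feeder 47.2 -0.6 jaw [ 0.926 -0.378  0.001] tool [ 0.001  0.001 -1.   ] op 0.0701 F [-0.7  0.8  0.3]
to 45 0 105 delta [  1.3   1.8 -64. ]
```

>>> apply_moves:
  motion:
    - [[1,2,-30],[0,0,0],0]
    - [[1,2,-55],[0,0,0],0]
    - [[1,2,-64],[0,0,0],0]
    - [[1,2,-64],[0,0,0],1]
    - [[1,2,-64],[0,0,0],1]
    - [[1,2,-64],[0,0,0],1]
    - [[1,2,-64],[0,0,0],1]
    - [[1,2,-64],[0,0,0],1]
    - [[1,2,-64],[0,0,0],1]
    - [[1,2,-64],[0,0,0],1]

```text
time: 16.52
tool_pos: [0.3949, 0.1911, 0.1057]
tcp_rot: [0.137, 0.693, -0.136, 0.695]
contact_force: [-0.7, 0.4, 3.3]
opening: 0.0138
```

```bash
python3 - <<'E'
from h import *
st()
E
```

```text
t 16.52 W [394.9 191.1 105.7] feeder 45.6 -0.0 jaw [ 0.926 -0.379  0.002] tool [ 0.003  0.001 -1.   ] op 0.0138 F [-0.7  0.4  3.3]
```

>>> apply_moves:
  motion:
    - [[0,0,-4],[0,0,0],1]
    - [[0,0,-8],[0,0,0],1]
    - [[0,0,-12],[0,0,0],1]
    - [[0,0,-16],[0,0,0],1]
    - [[0,0,-20],[0,0,0],1]
    - [[0,0,-22],[0,0,0],1]
    - [[0,0,-22],[0,0,0],1]
    - [[0,0,-22],[0,0,0],1]

```text
time: 17.18
tool_pos: [0.3948, 0.191, 0.0821]
tcp_rot: [0.137, 0.693, -0.136, 0.695]
contact_force: [6.4, 1.8, -3.5]
opening: 0.0136
```

>>> apply_moves:
  motion:
    - [[0,0,0],[0,0,0],-1]
    - [[0,0,0],[0,0,0],-1]
    - [[0,0,0],[0,0,0],-1]
    - [[0,0,0],[0,0,0],-1]
    - [[0,0,30],[0,0,0],-1]
    - [[0,0,70],[0,0,0],-1]
    - [[20,40,90],[0,0,0],-1]
    - [[50,80,90],[0,0,0],-1]
    - [[80,120,90],[0,0,0],-1]
    - [[110,140,90],[0,0,0],-1]

```text
time: 18.02
tool_pos: [0.4911, 0.3216, 0.1732]
tcp_rot: [0.136, 0.694, -0.136, 0.694]
contact_force: [-0.6, -1.2, 1.1]
opening: 0.0783
```

```bash
python3 - <<'E'
from h import *
st();cass(4);discs("top","pics/t12.png")
s=snapshot("side");cv2.imwrite("pics/s12.png",cv2.resize(s["img"][120:270,200:400],None,fx=4,fy=4))
E
```

```text
t 18.02 W [491.1 321.6 173.2] feeder -111.7 39.5 jaw [ 0.926 -0.378 -0.   ] tool [ 0.     0.001 -1.   ] op 0.0783 F [-0.6 -1.2  1.1]
deck 58.4 casstop 603.2 tab 623.5 bar 66.1
thin n 66 median [-41.7 -53.5] min [-61.8 -74.9] max [-17.8 -40.1] z 0.0681
thick n 7 median [-28.8  44.1] min [-32.9  41.9] max [-24.3  46.3] z 0.0693
```

View pics/s12.png

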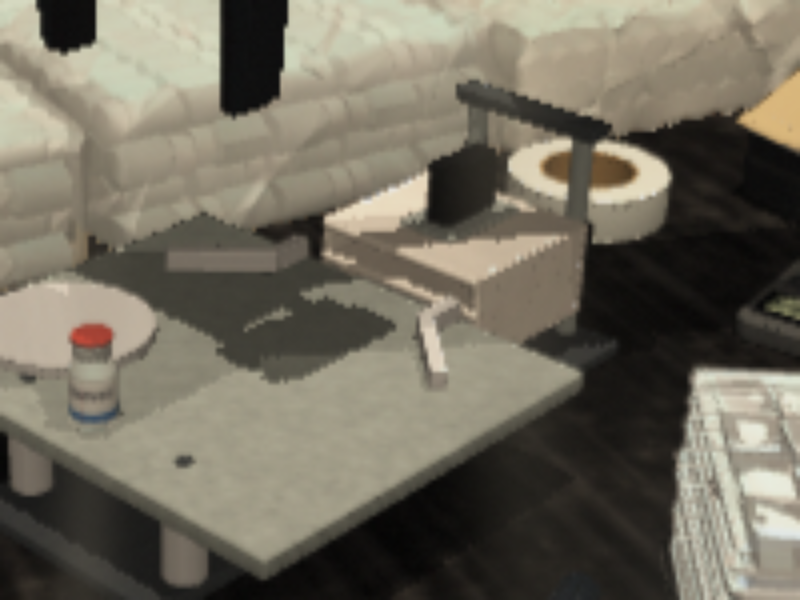

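View pics/t12.png

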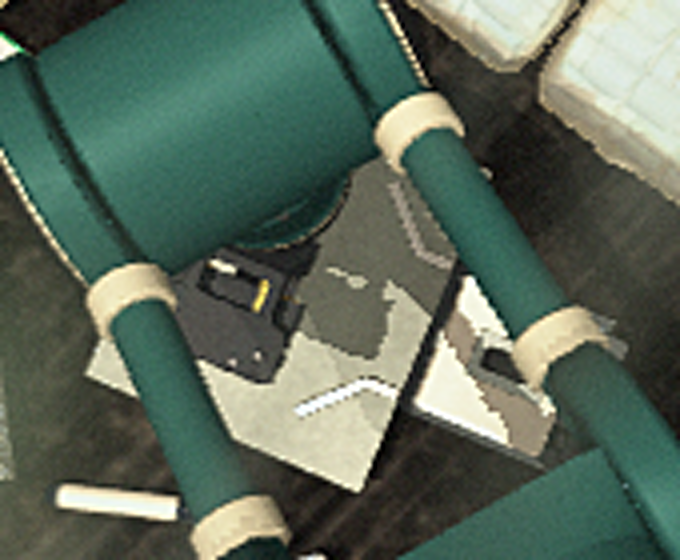

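```bash
cat >> h.py <<'E'
def cass2(name):
    W=np.array([cloud(snapshot(name)) for _ in range(3)]).mean(0);z=W[...,2]
    f=np.stack([(W[...,:2]-O)@fx,(W[...,:2]-O)@fy],-1)*1000;a=f[...,0];b=f[...,1]
    for nm,m,lo,hi in(("deck",(a>-60)&(a<-35)&(abs(b)<25),.05,.065),("bar",(a>88)&(a<100)&(abs(b)<36),.105,.125),("top",(a>5)&(a<77)&(abs(b)<42)&~((abs(b)<18)&(a>15)),.06,.11),("tab",(a>30)&(a<60)&(abs(b)<5),.09,.14)):
        m=m&(z>lo)&(z<hi);print(name,nm,m.sum(),(np.median(z[m])*1000).round(1) if m.any() else None)
E
python3 - <<'E'
from h import *
cass2("top");cass2("side")
E
```

```text
top deck 194 58.3
top bar 29 115.4
top top 404 72.4
top tab 34 104.5
side deck 197 57.0
side bar 114 113.8
side top 438 71.0
side tab 37 102.9
```

```bash
python3 - <<'E'
from h import *
st();go(-139.5,61.3,105)
E
```

```text
t 18.62 W [490.8 318.9 173. ] feeder -109.1 40.2 jaw [ 0.925 -0.379  0.   ] tool [ 0.001  0.    -1.   ] op 0.0883 F [-0.7  0.6  0.5]
to -139.5 61.3 105 delta [ 31.   20.1 -68. ]
```

>>> apply_moves:
  motion:
    - [[31,20,-20],[0,0,0],-1]
    - [[31,20,-50],[0,0,0],-1]
    - [[31,20,-68],[0,0,0],-1]
    - [[31,20,-68],[0,0,0],-1]
    - [[31,20,-68],[0,0,0],-1]

```text
time: 19.03
tool_pos: [0.521, 0.3387, 0.1034]
tcp_rot: [0.136, 0.695, -0.137, 0.693]
contact_force: [-0.4, -0.4, 0.5]
opening: 0.0884
```

```bash
python3 - <<'E'
from h import *
s=snapshot("wrist");cv2.imwrite("pics/w13.png",s["img"]);discs("wrist")
st();go(-140,61.3,61)
E
```

```text
thin n 12757 median [-142.5   62.6] min [-176.1   27.6] max [-105.6   97.7] z 0.0641
thick n 378 median [-56.9  68.2] min [-67.9  55. ] max [-44.7  78.8] z 0.068
t 19.13 W [522.8 339.8 106. ] feeder -140.6 62.0 jaw [ 0.926 -0.379  0.001] tool [ 0.002  0.001 -1.   ] op 0.0881 F [-0.3 -0.2  0. ]
to -140 61.3 61 delta [ -0.9  -0.3 -45. ]
```

View pics/w13.png

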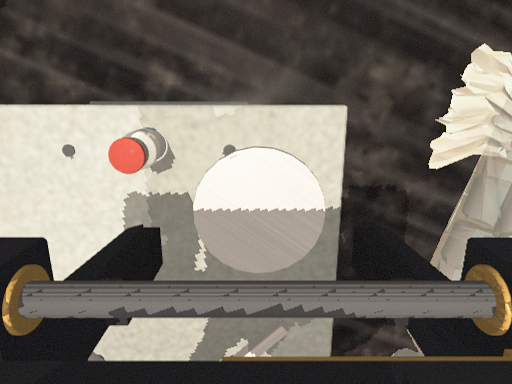

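Disc centred at about (259,209). Descend and grip.

>>> apply_moves:
  motion:
    - [[0,0,-20],[0,0,0],-1]
    - [[0,0,-40],[0,0,0],-1]
    - [[0,0,-44],[0,0,0],-1]
    - [[0,0,-44],[0,0,0],-1]
    - [[0,0,-44],[0,0,0],1]
    - [[0,0,-44],[0,0,0],1]
    - [[0,0,-44],[0,0,0],1]
    - [[0,0,-44],[0,0,0],1]
    - [[0,0,-44],[0,0,0],1]
    - [[0,0,-44],[0,0,0],1]

```text
time: 19.97
tool_pos: [0.5234, 0.3403, 0.0623]
tcp_rot: [0.137, 0.693, -0.136, 0.695]
contact_force: [0.4, -0.9, 6.2]
opening: 0.0736
```

```bash
python3 - <<'E'
from h import *
st();go(-113,30,62);go(-113,0,62);go(-74,0,62)
E
```

```text
t 19.97 W [523.4 340.3  62.3] feeder -141.2 62.3 jaw [ 0.926 -0.378  0.002] tool [ 0.003  0.002 -1.   ] op 0.0736 F [ 0.4 -0.9  6.2]
to -113 30 62 delta [-40.6 -13.9  -0.3]
to -113 0 62 delta [-68.3  -2.5  -0.3]
to -74 0 62 delta [-83.1 -38.6  -0.3]
```

>>> apply_moves:
  motion:
    - [[0,0,1],[0,0,0],1]
    - [[-10,-4,1],[0,0,0],1]
    - [[-20,-7,1],[0,0,0],1]
    - [[-30,-11,1],[0,0,0],1]
    - [[-40,-14,1],[0,0,0],1]
    - [[-50,-11,1],[0,0,0],1]
    - [[-59,-7,1],[0,0,0],1]
    - [[-68,-3,1],[0,0,0],1]
    - [[-68,-3,1],[0,0,0],1]

```text
time: 20.72
tool_pos: [0.4524, 0.3365, 0.0623]
tcp_rot: [0.136, 0.694, -0.136, 0.694]
contact_force: [-1.1, 0.4, 8.3]
opening: 0.0738
```

```bash
python3 - <<'E'
from h import *
s=snapshot("wrist");cv2.imwrite("pics/w14.png",s["img"]);discs("wrist")
st();go(-74,0,62)
E
```

```text
thin n 16032 median [-118.8   -1.4] min [-146.1  -38. ] max [-94.3  35.6] z 0.0642
thick n 345 median [-119.5   37.4] min [-121.6   35.4] max [-102.2   49.2] z 0.0707
t 20.82 W [452.4 336.5  62.3] feeder -110.9 -1.9 jaw [ 0.926 -0.378 -0.001] tool [-0.001  0.    -1.   ] op 0.0735 F [-1.8  0.   8.6]
to -74 0 62 delta [-12.2 -34.8  -0.3]
```

View pics/w14.png

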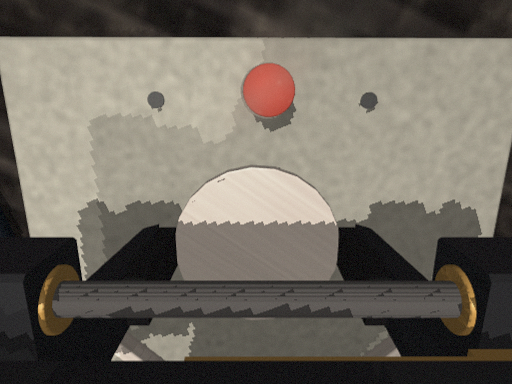

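>>> apply_moves:
  motion:
    - [[-2,-6,1],[0,0,0],1]
    - [[-4,-13,1],[0,0,0],1]
    - [[-6,-20,1],[0,0,0],1]
    - [[-9,-27,1],[0,0,0],1]
    - [[-12,-36,1],[0,0,0],1]
    - [[-12,-36,1],[0,0,0],1]
    - [[-12,-36,1],[0,0,0],0]

```text
time: 21.4
tool_pos: [0.4412, 0.2985, 0.0623]
tcp_rot: [0.136, 0.694, -0.137, 0.693]
contact_force: [-1.5, -1.8, 6.3]
opening: 0.0737
```

```bash
python3 - <<'E'
from h import *
st()
E
```

```text
t 21.40 W [441.2 298.5  62.3] feeder -71.4 2.1 jaw [ 0.925 -0.379 -0.001] tool [-0.002 -0.002 -1.   ] op 0.0737 F [-1.5 -1.8  6.3]
```

>>> apply_moves:
  motion:
    - [[0,0,0],[0,0,0],-0.9]
    - [[0,0,0],[0,0,0],-0.9]
    - [[0,0,0],[0,0,0],-0.9]
    - [[0,0,20],[0,0,0],-0.9]
    - [[0,0,50],[0,0,0],-0.5]
    - [[0,0,75],[0,0,0],0]
    - [[19,46,75],[0,0,0],0.8]
    - [[19,46,75],[0,0,0],0.8]
    - [[19,46,75],[0,0,0],0.8]
    - [[19,46,75],[0,0,0],0.8]

```text
time: 22.23
tool_pos: [0.4601, 0.3459, 0.136]
tcp_rot: [0.135, 0.695, -0.137, 0.693]
contact_force: [-0.0, 0.1, 0.3]
opening: 0.0456
```

```bash
python3 - <<'E'
from h import *
s=snapshot("wrist");cv2.imwrite("pics/w15.png",s["img"]);discs("wrist");discs("top","pics/t15.png")
st();go(-123,0,62)
E
```

```text
thin n 5125 median [-83.4   2.5] min [-107.2  -29. ] max [-62.4  33.3] z 0.064
thick n 179 median [-23.6  43.7] min [-50.8  37. ] max [-14.2  47.2] z 0.068
thin n 336 median [-77.3 -14.4] min [-103.2  -34.3] max [-40.1  12. ] z 0.0643
thick n 15 median [-25.9 -44.1] min [-33.6 -46.7] max [-19.6 -41.2] z 0.0688
t 22.38 W [459.8 345.  135.8] feeder -121.5 1.7 jaw [ 0.926 -0.379 -0.002] tool [-0.003 -0.002 -1.   ] op 0.0336 F [-0.6 -0.6 -0.6]
to -123 0 62 delta [ -1.    2.  -73.8]
```

View pics/w15.png

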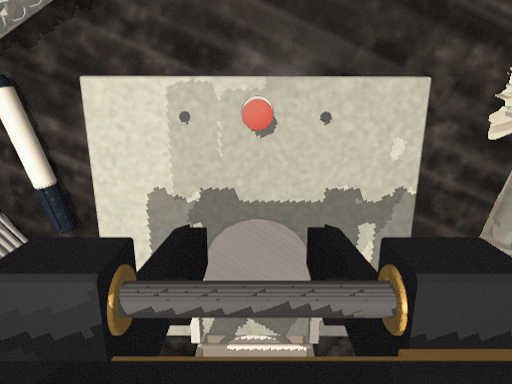

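View pics/t15.png

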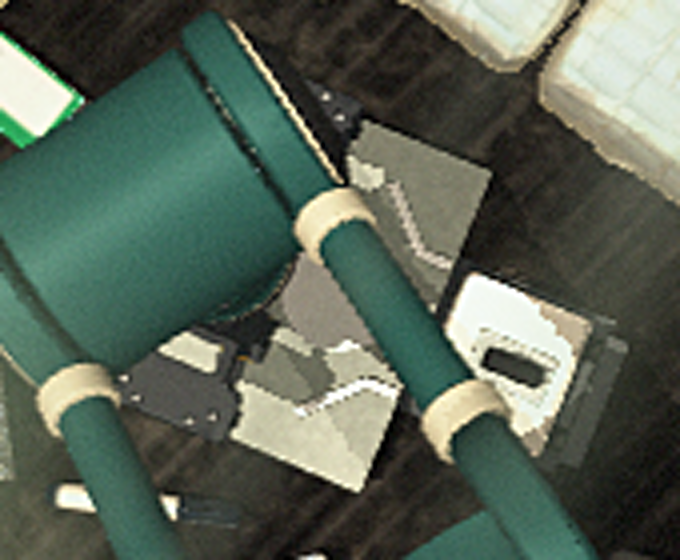

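>>> apply_moves:
  motion:
    - [[-1,3,0],[0,0,0],0.77]
    - [[-1,3,-15],[0,0,0],0.77]
    - [[-1,3,-35],[0,0,0],0.77]
    - [[-1,3,-55],[0,0,0],0.77]
    - [[-1,3,-68],[0,0,0],0.77]
    - [[-1,3,-74],[0,0,0],0.77]
    - [[-1,3,-74],[0,0,0],0.77]
    - [[-1,3,-74],[0,0,0],0.77]

```text
time: 23.05
tool_pos: [0.4602, 0.3495, 0.0634]
tcp_rot: [0.136, 0.694, -0.136, 0.694]
contact_force: [-0.2, 0.7, -0.6]
opening: 0.01
```

```bash
python3 - <<'E'
from h import *
s=snapshot("side");cv2.imwrite("pics/s16.png",cv2.resize(s["img"][100:300,150:400],None,fx=3,fy=3))
st();go(-85,0,62)
E
```

```text
t 23.10 W [460.7 349.9  64.2] feeder -126.4 0.7 jaw [ 0.926 -0.379  0.001] tool [ 0.001  0.001 -1.   ] op 0.0102 F [ 1.2 -0.9  0.3]
to -85 0 62 delta [-16.3 -38.   -2.2]
```

View pics/s16.png

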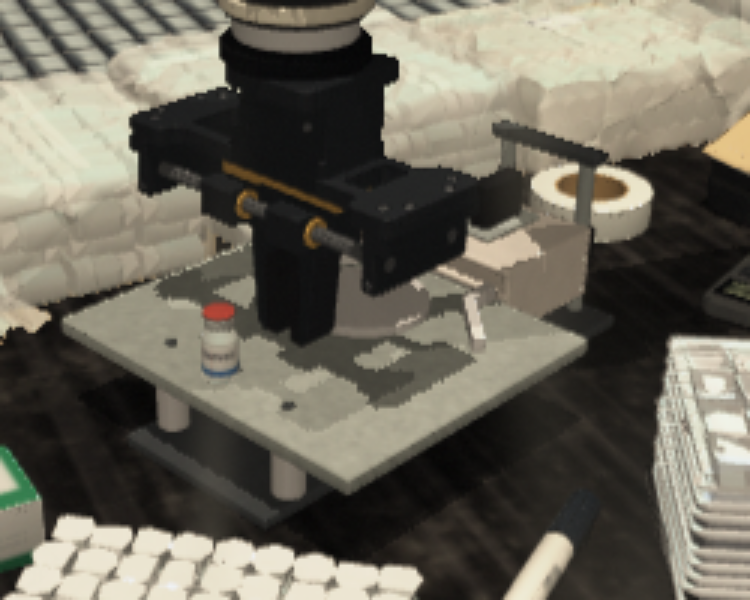

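>>> apply_moves:
  motion:
    - [[0,0,-3],[0,0,0],0.77]
    - [[0,0,-3],[0,0,0],0.77]
    - [[-4,-9,-3],[0,0,0],0.77]
    - [[-7,-16,-3],[0,0,0],0.77]
    - [[-9,-21,-3],[0,0,0],0.77]
    - [[-11,-26,-3],[0,0,0],0.77]
    - [[-13,-31,-3],[0,0,0],0.77]
    - [[-15,-36,-3],[0,0,0],0.77]
    - [[-17,-41,-3],[0,0,0],0.77]
    - [[-17,-41,-3],[0,0,0],0.77]

```text
time: 23.93
tool_pos: [0.4424, 0.3073, 0.0602]
tcp_rot: [0.136, 0.694, -0.137, 0.694]
contact_force: [1.0, 0.4, 0.5]
opening: 0.0097
```

```bash
python3 - <<'E'
from h import *
s=snapshot("side");cv2.imwrite("pics/s17.png",cv2.resize(s["img"][100:300,150:400],None,fx=3,fy=3))
st();go(-45,0,61);discs("top")
E
```

```text
t 23.98 W [442.7 307.7  60.2] feeder -80.5 -0.1 jaw [ 0.925 -0.379 -0.   ] tool [-0.001 -0.001 -1.   ] op 0.0101 F [ 0.9  0.1 -0.2]
to -45 0 61 delta [-13.4 -32.9   0.8]
thin n 272 median [-25.1 -22.3] min [-47.5 -57.2] max [-5.7  5.6] z 0.0646
thick n 14 median [-52.2 -62. ] min [-55.  -70.7] max [-48.4 -57.9] z 0.0682
```

View pics/s17.png

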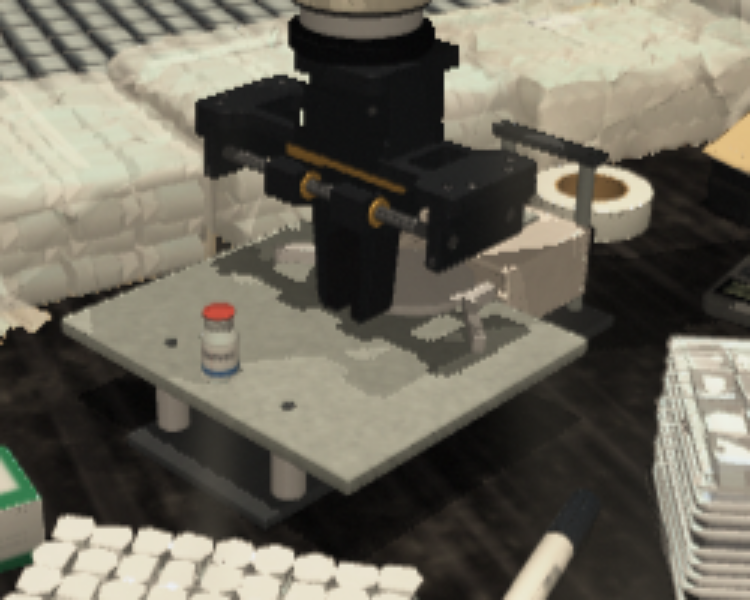

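>>> apply_moves:
  motion:
    - [[-2,-5,1],[0,0,0],0.77]
    - [[-4,-10,1],[0,0,0],0.77]
    - [[-6,-15,1],[0,0,0],0.77]
    - [[-8,-20,1],[0,0,0],0.77]
    - [[-10,-25,1],[0,0,0],0.77]
    - [[-12,-29,1],[0,0,0],0.77]
    - [[-14,-33,1],[0,0,0],0.77]
    - [[-15,-37,1],[0,0,0],0.77]
    - [[-15,-37,1],[0,0,0],0.77]

```text
time: 24.78
tool_pos: [0.4275, 0.2705, 0.0611]
tcp_rot: [0.136, 0.694, -0.137, 0.694]
contact_force: [0.1, 0.3, -0.1]
opening: 0.0103
```

```bash
python3 - <<'E'
from h import *
s=snapshot("side");cv2.imwrite("pics/s18.png",cv2.resize(s["img"][100:300,200:400],None,fx=4,fy=3))
st();go(-14,0,61)
E
```

```text
t 24.83 W [427.7 270.9  61.2] feeder -40.8 0.0 jaw [ 0.925 -0.379 -0.   ] tool [-0.001 -0.    -1.   ] op 0.0101 F [-0.4 -0.7 -0.7]
to -14 0 61 delta [-10.2 -24.8  -0.2]
```

View pics/s18.png

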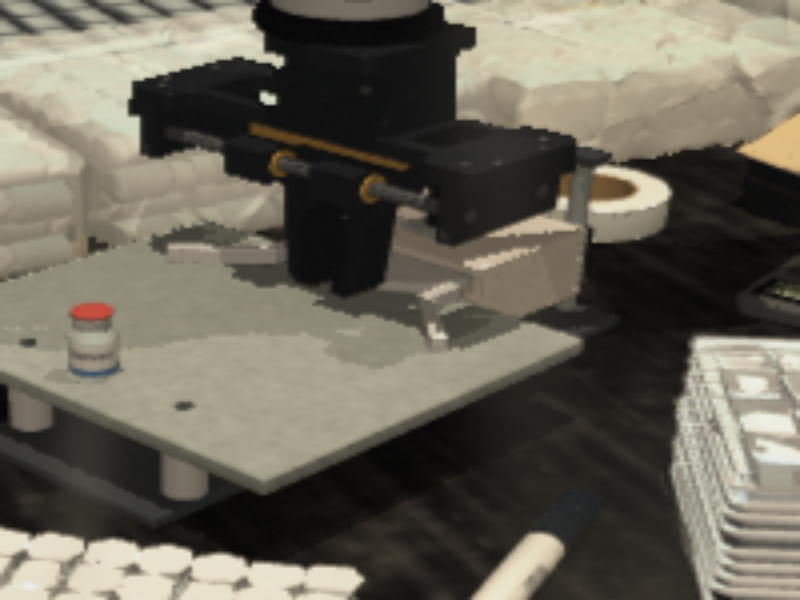

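>>> apply_moves:
  motion:
    - [[-2,-4,0],[0,0,0],0.77]
    - [[-3,-8,0],[0,0,0],0.77]
    - [[-5,-12,0],[0,0,0],0.77]
    - [[-7,-16,0],[0,0,0],0.77]
    - [[-8,-20,0],[0,0,0],0.77]
    - [[-10,-24,0],[0,0,0],0.77]
    - [[-11,-26,0],[0,0,0],0.77]
    - [[-11,-26,0],[0,0,0],0.77]

```text
time: 25.5
tool_pos: [0.4168, 0.2449, 0.0613]
tcp_rot: [0.136, 0.694, -0.137, 0.694]
contact_force: [-0.9, 0.1, 0.4]
opening: 0.0104
```

```bash
python3 - <<'E'
from h import *
st()
E
```

```text
t 25.50 W [416.8 244.9  61.3] feeder -12.6 -0.2 jaw [ 0.925 -0.379 -0.   ] tool [-0. -0. -1.] op 0.0104 F [-0.9  0.1  0.4]
```

>>> apply_moves:
  motion:
    - [[0,-1,0],[0,0,0],0.77]
    - [[-1,-2,0],[0,0,0],0.77]
    - [[-1,-2.5,0],[0,0,0],0.77]
    - [[-1,-2.5,0],[0,0,0],0.77]

```text
time: 25.83
tool_pos: [0.4164, 0.2435, 0.0615]
tcp_rot: [0.137, 0.694, -0.136, 0.694]
contact_force: [0.6, 1.6, -0.4]
opening: 0.0099
```

>>> apply_moves:
  motion:
    - [[0,-1,0],[0,0,0],0.77]
    - [[0,-1,0],[0,0,0],0.77]
    - [[0,-1,0],[0,0,0],0.77]

```text
time: 26.08
tool_pos: [0.4164, 0.2433, 0.0616]
tcp_rot: [0.137, 0.694, -0.136, 0.694]
contact_force: [-0.1, 5.4, -1.5]
opening: 0.0102
```

```bash
python3 - <<'E'
from h import *
st()
E
```

```text
t 26.08 W [416.4 243.3  61.6] feeder -11.0 0.1 jaw [ 0.925 -0.379 -0.   ] tool [ 0.001  0.002 -1.   ] op 0.0102 F [-0.1  5.4 -1.5]
```

>>> apply_moves:
  motion:
    - [[4,10,0],[0,0,0],0.77]
    - [[12,28,0],[0,0,0],0.77]
    - [[23,55,0],[0,0,0],0.77]
    - [[23,55,40],[0,0,0],0.77]
    - [[23,55,80],[0,0,0],0.77]
    - [[40,80,120],[0,0,0],0.77]
    - [[70,120,150],[0,0,0],0.77]
    - [[110,160,170],[0,0,0],0.77]
    - [[150,200,180],[0,0,0],0.77]
    - [[150,200,180],[0,0,0],0.77]

```text
time: 26.92
tool_pos: [0.5569, 0.433, 0.2386]
tcp_rot: [0.136, 0.693, -0.136, 0.694]
contact_force: [-0.6, 0.1, 0.3]
opening: 0.01
```

```bash
python3 - <<'E'
from h import *
s=snapshot("side");cv2.imwrite("pics/s19.png",cv2.resize(s["img"][120:270,200:400],None,fx=4,fy=4))
st();cass2("side");cass2("top");discs("top","pics/t19.png")
# mouth-region profile from side cam: points with x in -6..10
W=cloud(s);f=np.stack([(W[...,:2]-O)@fx,(W[...,:2]-O)@fy],-1)*1000
m=(f[...,0]>-8)&(f[...,0]<60)&(abs(f[...,1])<36)&(W[...,2]>.03)&(W[...,2]<.068)
for lo in np.arange(.03,.068,.003):
    k=m&(W[...,2]>=lo)&(W[...,2]<lo+.003)&(abs(f[...,1])<10)
    if k.any(): print(lo.round(3),k.sum(),np.median(f[k][:,0]).round(1),f[k][:,0].min().round(1))
E
```

```text
t 26.97 W [562.6 438.6 239.2] feeder -247.0 61.3 jaw [ 0.926 -0.378  0.005] tool [ 0.007  0.006 -1.   ] op 0.0104 F [6.9 4.4 2.1]
side deck 196 56.9
side bar 118 113.7
side top 474 71.0
side tab 34 102.9
top deck 99 58.2
top bar 161 115.2
top top 625 72.3
top tab 54 104.6
thin n 62 median [-39.8  51. ] min [-60.6  40.3] max [-16.  72.] z 0.068
thick n 13 median [-22.7 -44.4] min [-31.2 -50.7] max [-15.4 -41.8] z 0.0678
0.042 6 10.2 8.1
0.045 2 7.8 7.3
0.051 15 0.3 -1.2
0.054 7 0.8 -1.9
0.057 17 -1.1 -2.3
0.06 31 3.9 -2.7
0.066 6 0.9 0.1
```

View pics/s19.png

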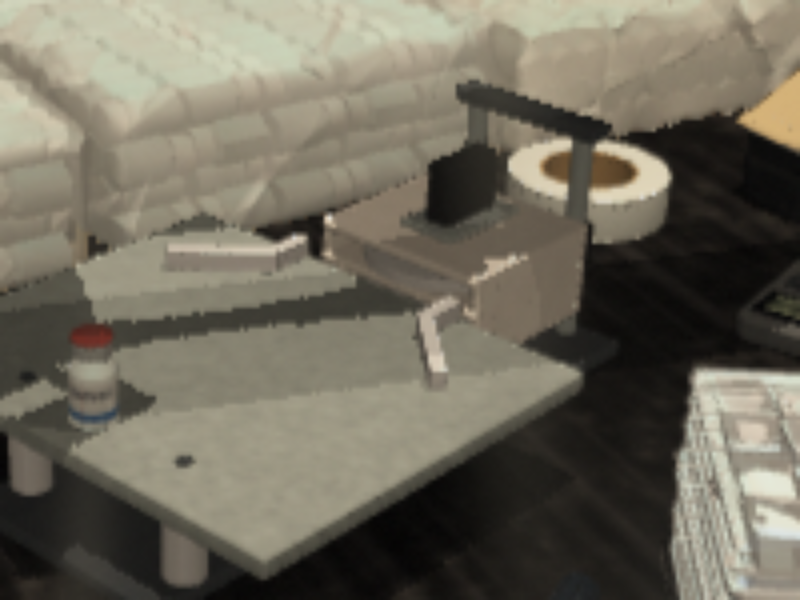

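View pics/t19.png

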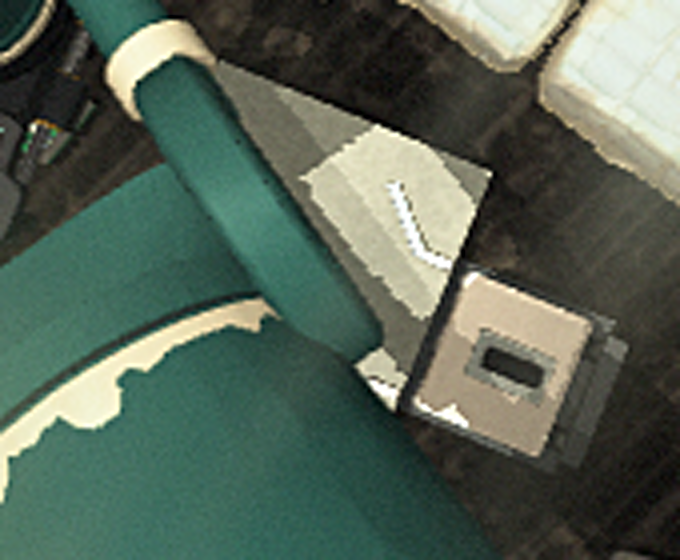

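```bash
python3 - <<'E'
from h import *
st();go(40,0,200)
s=snapshot("top");W=cloud(s);f=np.stack([(W[...,:2]-O)@fx,(W[...,:2]-O)@fy],-1)*1000
m=(f[...,0]>-10)&(f[...,0]<1)&(abs(f[...,1])<38);e=np.c_[f[m],W[m][:,2]*1000];print(e.round(0)[::6])
E
```

```text
t 27.32 W [554.5 430.1 236.5] feeder -236.1 57.1 jaw [ 0.926 -0.379 -0.001] tool [-0.001 -0.001 -1.   ] op 0.0098 F [-0.2  0.8  0.4]
to 40 0 200 delta [-157.5 -233.9  -36.5]
[[ -8.  36.  11.]
 [  1.  37.   8.]
 [  1.  33.  31.]
 [ -8.  24.   4.]
 [ -5.  23.   9.]
 [ -2.  21.   6.]
 [ -1.  19.   8.]
 [  1.  16.  69.]
 [ -8.   7.  12.]
 [ -4.   6.  10.]
 [ -1.   4.  10.]
 [  1.   3.  70.]
 [ -7.  -7.   7.]
 [ -6.  -9.   7.]
 [ -3. -11.   8.]
 [  1. -12.  11.]
 [  0. -14.  54.]
 [ -9. -25.   7.]
 [ -5. -26.   5.]
 [ -2. -28.   4.]
 [ -1. -30.  11.]
 [  1. -29.  69.]
 [ -9. -26. 654.]
 [ -7. -28. 651.]
 [-10. -29. 663.]
 [ -9. -29. 665.]
 [ -9. -30. 665.]
 [ -3. -30. 651.]
 [ -5. -30. 661.]
 [ -8. -31. 667.]
 [ -2. -30. 655.]
 [ -6. -31. 665.]
 [-10. -32. 673.]
 [ -5. -31. 666.]
 [-10. -33. 673.]
 [ -5. -32. 666.]
 [-10. -33. 675.]
 [ -5. -33. 667.]
 [  1. -32. 656.]
 [ -5. -33. 671.]
 [ -0. -33. 662.]
 [ -7. -34. 673.]
 [ -2. -33. 666.]
 [ -8. -35. 676.]
 [ -3. -34. 670.]
 [ -9. -36. 679.]
 [ -4. -35. 673.]
 [  1. -34. 667.]
 [ -6. -36. 677.]
 [ -1. -35. 669.]
 [ -8. -37. 679.]
 [ -3. -36. 672.]
 [ -8. -38. 679.]
 [ -3. -37. 674.]
 [ -7. -38. 680.]
 [ -2. -37. 674.]
 [ -3. -38. 677.]
 [ -2. -38. 677.]]
```

>>> apply_moves:
  motion:
    - [[-30,-50,10],[0,0,0],0.77]
    - [[-60,-100,10],[0,0,0],0.77]
    - [[-95,-150,10],[0,0,0],0.77]
    - [[-130,-200,0],[0,0,0],0.77]
    - [[-155,-240,-20],[0,0,0],0.77]
    - [[-165,-240,-35],[0,0,0],0.77]
    - [[-165,-240,-35],[0,0,0],0.77]
    - [[-165,-240,-35],[0,0,0],0.77]
    - [[-165,-240,-35],[0,0,0],0.77]
    - [[-165,-240,-35],[0,0,0],0.77]

```text
time: 28.2
tool_pos: [0.3909, 0.1912, 0.2029]
tcp_rot: [0.137, 0.693, -0.136, 0.694]
contact_force: [-0.4, 0.1, -0.3]
opening: 0.0101
```

```bash
python3 - <<'E'
from h import *
st()
s=snapshot("wrist");c=s["img"];cv2.imwrite("pics/w20.png",cv2.resize(c[40:160,160:360],None,fx=4,fy=4,interpolation=cv2.INTER_CUBIC));cv2.imwrite("pics/w20f.png",c)
W=cloud(s);f=np.stack([(W[...,:2]-O)@fx,(W[...,:2]-O)@fy],-1)*1000
for y in(-20,-10,0,10,20):
    m=(f[...,0]>-9)&(f[...,0]<2)&(abs(f[...,1]-y)<1.2)&(W[...,2]>.01);e=np.c_[f[m][:,0],W[m][:,2]*1000];e=e[np.argsort(e[:,0])].round(0);print(y,e[::max(1,len(e)//8)].tolist())
E
```

```text
t 28.20 W [390.9 191.2 202.9] feeder 47.0 -3.8 jaw [ 0.925 -0.38   0.002] tool [ 0.002  0.001 -1.   ] op 0.0101 F [-0.4  0.1 -0.3]
-20 [[-1.0, 33.0], [-1.0, 71.0], [-1.0, 57.0], [-0.0, 55.0], [0.0, 73.0], [0.0, 33.0], [0.0, 71.0], [1.0, 72.0], [2.0, 72.0], [2.0, 71.0]]
-10 [[-1.0, 63.0], [-1.0, 32.0], [-1.0, 71.0], [-1.0, 59.0], [-1.0, 70.0], [-0.0, 36.0], [0.0, 71.0], [1.0, 72.0], [1.0, 71.0], [2.0, 72.0]]
0 [[-2.0, 60.0], [-2.0, 59.0], [-2.0, 40.0], [-2.0, 62.0], [-1.0, 63.0], [-1.0, 62.0], [-1.0, 70.0], [0.0, 73.0], [0.0, 71.0], [1.0, 72.0], [2.0, 73.0], [2.0, 70.0]]
10 [[-2.0, 11.0], [-1.0, 39.0], [-1.0, 62.0], [-1.0, 32.0], [-1.0, 45.0], [-1.0, 70.0], [0.0, 71.0], [1.0, 73.0], [1.0, 72.0], [2.0, 73.0], [2.0, 72.0]]
20 [[-1.0, 33.0], [-1.0, 70.0], [-0.0, 56.0], [-0.0, 54.0], [0.0, 33.0], [0.0, 71.0], [1.0, 72.0], [1.0, 72.0], [2.0, 72.0]]
```

View pics/w20f.png

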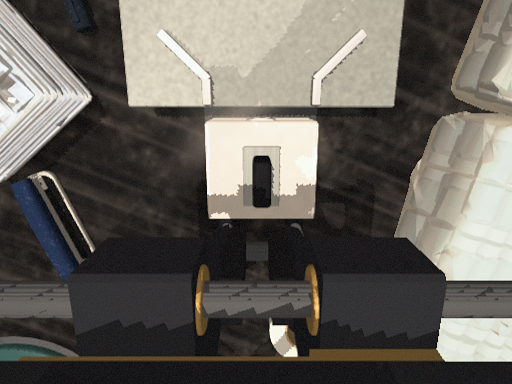

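View pics/w20.png

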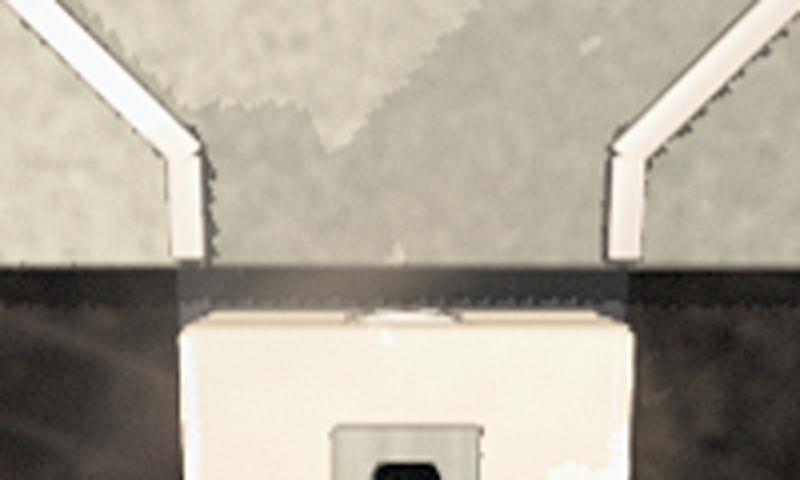

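The zoomed wrist view shows the thin disc's edge sticking out about 2 mm at (405,315), with nothing else protruding into the gap. I'll check the vial and hand in.

```bash
python3 - <<'E'
from h import *
W=cloud(snapshot("top"));f=np.stack([(W[...,:2]-O)@fx,(W[...,:2]-O)@fy],-1)*1000;a=f[...,0];b=f[...,1];z=W[...,2]
m=(z>.085)&(z<.11)&(a<-120)&(a>-220)&(np.abs(b)<60);print("vial",f[m].mean(0),np.median(z[m]));st()
print(close_job())
E
```

```text
vial [-178.03453327    1.61050598] 0.09636168966255718
t 28.30 W [392.5 192.3 203.8] feeder 45.3 -2.8 jaw [ 0.926 -0.378  0.003] tool [ 0.003  0.002 -1.   ] op 0.0105 F [1.4 0.9 0.1]
the job is handed in; nothing more can be done
None
```

Both discs are loaded and the job was handed in at about 28 s. No verdict was reported.

**What I did:** I set the cassette at a joint height of about 0.0395 and pushed the thick disc into the tall slot. I then lowered the cassette to about 0.016 and pushed the thin disc into the narrow slot. Each push ended against the back stop at about 5 N.

**One slip:** the thick disc slid in the grip while I dragged it forward, probably because it hit the flare of a rail. I released it, located it again and pushed it in from behind.

**Last checks:**
- **Thin disc:** its edge sticks out of the mouth by about 2 mm, as a home disc should.
- **Thick disc:** I saw it home in its slot before lowering the cassette. After lowering it was out of direct view, so the only later check is that nothing sticks out past the 2 mm line in the gap.
- **Vial:** it is standing within about 0.1 mm of its first measured position.
- **Arm:** it is free above the cassette, about 100 mm over the tab. The last force reading was 1.7 N, which I took as sensor noise.

No check failed or disagreed.

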